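# Stamp tissue cassettes in order and file them by colour

## Robot

A 6-joint arm with a two-finger parallel gripper is mounted at the origin on a cart in front of the work surface, level with it; the furniture and walls round the work are solid. World frame = base frame: x ahead of the robot, y to its left, z up, the work surface at z = 0. Lengths are in mm, angles in degrees, forces in N, time in s.
With the tool pointing down it reaches from about 350 to 850 mm from the base axis. Payload 8.1 kg.
Tool frame: the origin (TCP) lies between the finger pads; the fingertips stand 17 mm ahead of it and the grasp point (between the pads) lies 2 mm behind it; z points along the fingers, y is the line along which they close (so a half turn about z gives the same grasp; the last joint's range is limited). The gripper opens to 85 mm and grips with 20 to 120 N. Pads are 22 mm wide; open, the fingers measure 114 mm over their backs; the gripper's body (76 mm by 85 mm) begins 54 mm behind the grasp point. The pads swing forward as they close: fully open they stand 13 mm farther back than shut.
Start: joints at [68.732, 7.471, 85.268, -0, 87.261, -4.893], TCP at [169.133, 575.673, 210.792] pointing down, gripper open.
Joint ranges: [-169.43, 169.43], [-51.17, 129.36], [1.28, 143.12], [-76.62, 256.62], [0, 156.53], [-152.29, 152.29]. Speed limits (degrees/s): [136.94, 136.94, 159.86, 180, 180, 180].

## Interface

Orientations are given as [roll, pitch, yaw] about the fixed x, y, z axes, in that order (R = Rz(yaw) Ry(pitch) Rx(roll)).
In Python, from bench import sense, snapshot, hand_in, trace, place_of gives the robot as it stands.
- The arm moves only by the shell command python3 -m handwheel 'ROWS' [FORCE]. ROWS is JSON, a list of rows, each a list of 7 numbers: the opening, from -1 (shut) to 1 (fully open), then the shift along the tool's x, y, z in cm, then the turn, a rotation vector about the tool's x, y, z in rad. A call has 1 to 12 rows; each row shifts and turns the commanded pose from where the row before left it, along the tool's axes as they then stand; what a row does not reach is not made up. A row lasts 1/12 s, in which the tool goes at most 41.7 mm and 7.16 degrees, less where a joint would pass 70% of its speed; a pose out of reach is approached as far as the arm can. A call with a gripper value outside its range is refused whole. The fingers move at their own pace and stop on an object; FORCE is the grip in N (left out, the last holds). Time passes only in rows, so rows that do not move let the fingers close. It gives the time, the measured TCP pose, the force, the opening and the grip force at its end, in the units of the state.
- sense(): the state, without advancing time (a new reading comes with each control period).
- snapshot(name): name is "side" or "top"; returns a dict with "image" (384x512x3 uint8, red, green, blue), "intrinsics" (3x3 intrinsics, pixels), "R" (3x3) and "t" (3): a world point X has camera coordinates R X + t. Camera axes: x right, y down, z forward; pixel columns grow to the right and rows downward; lengths in mm; the calibration is good to about 2 mm. A picture is of the moment at which its call begins. There is no depth.
- hand_in(): hands the job in; it is judged then, once.
Trained networks look in a picture, given as the dict that the camera call returned (one of the last four; its "shot" number tells which), for a name from the list of things; names that differ only in an ending like _2 or _b are one class to them, and where a whole thing is asked for, a point or a joint stands for the part that bears it (a point fixed in the world has none). Each returns a list of dicts, best first, with "conf" (0 to 1); they miss things now and then, are a little off and sometimes report something else, mostly with a low value. They report only what shows in the picture. A call takes as long as a camera call. They do not tell look-alikes from the thing itself.
- trace(picture, query): "pixels" (384x512 bool, what is visible of it).
- place_of(picture, query): "location" ([x, y, z] in mm, in world coordinates, good to about 4 mm: a listed point, or the origin of a listed thing).
The state is a dict: "time": time; "joint_pos": joint angles; "qd": joint speeds; "joint_efforts": joint torques, N m; "tool_pos": TCP position; "tcp_rot": TCP orientation; "ft_force": force on the tool from outside, world axes, zero at the start; "wrist_torque": the same for the moment, N m; "finger_gap": finger opening in mm; "grip_force": force on a finger pad.
Only numpy, scipy, OpenCV 4.12 (cv2) and the standard library are available. Lean on these libraries where they do the work, as an engineer would, in place of code of your own. Each camera call takes 0.05 s, during which the arm holds its last target. There are 200 camera calls.

## Task

Mark the tissue cassettes lying on the bench one at a time in the marking press: set a cassette flat in the nest, lid up, with its slanted white writing face towards the stamp, press the plunger right down to its stop while it sits there and let it come up, then put the cassette down flat, lid up, in the rack bay with the tab of its own colour (either way round). The stamp numbers upwards, so mark them in the order yellow, green, blue, red, skipping any colour that is not there; leave the glassware on the bench where it stands.

Things in the scene. Friction and masses are not known exactly. Their poses are not given: they have to be found in the camera images.
- cassette_yellow: yellow tissue cassette, loose plastic block 41 long x 28 wide x 14 mm high, about 25 g, slotted lid on top, may be absent. Starts flat on the bench, lid up, any yaw. Origin: centre of underside; own x along its length to the slanted end, y across its width, z up. Full height with flat sides from x = -20.5 to +11 mm (grasp there, across y), then slopes down to 3.5 mm
- face_yellow (a point): middle of the slanted white writing face of the yellow cassette, 15.8 mm along its own x and 9 mm above its underside; it faces own +x and up
- bay_yellow (a point): centre of the floor of the rack bay with the yellow tab (10 x 40 mm) on the ledge in front, 27 mm from the bay centre along own -x; floor 8 mm above the bench. Own y along the row of bays (cassette's length goes along it), x away from the tabs, z up. Which colour is at which bay varies
- cassette_green: green tissue cassette, loose plastic block 41 long x 28 wide x 14 mm high, about 25 g, slotted lid on top, may be absent. Starts flat on the bench, lid up, any yaw. Origin: centre of underside; own x along its length to the slanted end, y across its width, z up. Full height with flat sides from x = -20.5 to +11 mm (grasp there, across y), then slopes down to 3.5 mm
- face_green (a point): middle of the slanted white writing face of the green cassette, 15.8 mm along its own x and 9 mm above its underside; it faces own +x and up
- bay_green (a point): centre of the floor of the rack bay with the green tab (10 x 40 mm) on the ledge in front, 27 mm from the bay centre along own -x; floor 8 mm above the bench. Own y along the row of bays (cassette's length goes along it), x away from the tabs, z up. Which colour is at which bay varies
- cassette_blue: blue tissue cassette, loose plastic block 41 long x 28 wide x 14 mm high, about 25 g, slotted lid on top, may be absent. Starts flat on the bench, lid up, any yaw. Origin: centre of underside; own x along its length to the slanted end, y across its width, z up. Full height with flat sides from x = -20.5 to +11 mm (grasp there, across y), then slopes down to 3.5 mm
- face_blue (a point): middle of the slanted white writing face of the blue cassette, 15.8 mm along its own x and 9 mm above its underside; it faces own +x and up
- bay_blue (a point): centre of the floor of the rack bay with the blue tab (10 x 40 mm) on the ledge in front, 27 mm from the bay centre along own -x; floor 8 mm above the bench. Own y along the row of bays (cassette's length goes along it), x away from the tabs, z up. Which colour is at which bay varies
- cassette_red: red tissue cassette, loose plastic block 41 long x 28 wide x 14 mm high, about 25 g, slotted lid on top, may be absent. Starts flat on the bench, lid up, any yaw. Origin: centre of underside; own x along its length to the slanted end, y across its width, z up. Full height with flat sides from x = -20.5 to +11 mm (grasp there, across y), then slopes down to 3.5 mm
- face_red (a point): middle of the slanted white writing face of the red cassette, 15.8 mm along its own x and 9 mm above its underside; it faces own +x and up
- bay_red (a point): centre of the floor of the rack bay with the red tab (10 x 40 mm) on the ledge in front, 27 mm from the bay centre along own -x; floor 8 mm above the bench. Own y along the row of bays (cassette's length goes along it), x away from the tabs, z up. Which colour is at which bay varies
- rack: fixed grey rack, four open-topped bays in a row along own y, pitch 56 mm; origin: centre of underside. Bay inside: 48 mm along y, 34 mm along x. Cross walls between bays 7 mm above the floor, 8 mm thick; the long sides have only corner nubs 4 mm high, 5 mm long, 3.5 mm thick, so the middle 38 mm is free for fingers. Floor ends 21 mm either side along x
- nest (a point): centre of the floor of the open-topped nest of the marking press, 8 mm above the bench. Own x points to the stamp and plunger, y across, z up. Inside 48 mm along x (cassette's length), 34 mm along y; end wall at -x and two corner stops at +x 5 mm high; on the long sides only corner nubs 4 mm high, 3.5 mm thick, at most 9 mm long, middle free for fingers
- press: fixed marking press; origin under the nest centre, axes as the nest's. Base plate 8 mm thick, from x = -37 to 125 mm, 76 mm wide. White plunger housing 58 x 58 mm, top 45 mm above the bench, from x = 62 mm. Rubber stamp (20 mm wide, top 24 mm above the bench) waits at x = 24 to 36 mm, moves up to 7 mm to -x with the plunger, stops just short of a seated cassette
- plunger_top (a point): centre of the top of the plunger's round black head (30 mm across) on the white housing of the press; 91 mm from the nest centre along the nest's x and 70 mm above the bench when up. Moves down with the plunger
- plunger (a joint): plunger stroke: 0 = fully up, 0.012 m = down at its stop. A spring holds it up: about 4 N to start it moving, 9 N at the stop; it returns by itself when let go. No latch
- beaker_50: glass beaker, 46 mm across, 59 mm high; stands on the bench as a bystander, not to be disturbed; origin: centre of its underside
- vial_5: glass sample vial with a green cap, 22 mm across, 52 mm high; stands on the bench as a bystander, not to be disturbed; origin: centre of its underside
- flask_100: conical glass flask, 50 mm across, 76 mm high; stands on the bench as a bystander, not to be disturbed; origin: centre of its underside
- petri_dish: flat round petri dish, 60 mm across, 15 mm high; stands on the bench as a bystander, not to be disturbed; origin: centre of its underside
Mind the look-alikes: they are no part of the job. There is more than one size of the cassette_red; the job needs the smaller.

How it is judged:
By the outcome, as a careful person would: the job done as asked, in the order asked, and still so for the second after the job is handed in, with the robot touching nothing.
Of cassette_yellow, cassette_green, cassette_blue, cassette_red only 3 to 4 are there at a start; the rules pass over those that are not, and their reading is None.
At some moment in a run one of cassette_yellow, cassette_green, cassette_blue, cassette_red may be knocked a few centimetres aside while the robot is not near it.
Once in a run the grip may slacken for a moment while it holds something.
It also fails if it takes over 210 s, if anything falls off the work surface, if the arm or the gripper's body presses on something with over 40 N, if the wrist force passes 120 N, or if a joint passes its speed limit or range.

## Working session

There is one attempt and no reset: what is moved stays moved. The work goes in short steps, Python scripts to look and compute and a shell command to move; the robot and the scene stay as the last step left them, time stands still between calls to the robot, and variables do not carry over. Pictures are saved under pics/ and viewed, at most 14 in all, crops included, and the job is handed in when it is done.

```bash
mkdir -p pics; ls; python3 - <<'E'
from bench import *
import cv2
s=sense();print(s['tool_pos'],s['tcp_rot'],s['time'],s['finger_gap'])
for n in('top','side'):
    p=snapshot(n);cv2.imwrite(f'pics/{n}0.png',cv2.cvtColor(p['image'],cv2.COLOR_RGB2BGR))
    print(n,p['intrinsics'],p['R'],p['t'])
    for q in['cassette_yellow','cassette_green','cassette_blue','cassette_red','face_yellow','face_green','face_blue','face_red','bay_yellow','bay_green','bay_blue','bay_red','nest','plunger_top','press','rack','beaker_50','vial_5','flask_100','petri_dish']:
        print(q,[([round(float(v)) for v in d['location']],round(d['conf'],2)) for d in place_of(p,q)[:3]])
E
```

```text
pics
[168.8960148  575.10780906 209.71711346] [-1.79891255e+02 -9.09571466e-03  1.63624874e+02] 0.0 85.60634404677937
top [[450.0555712   0.        256.4281987]
 [  0.        450.0555712 191.0050256]
 [  0.          0.          1.       ]] [[-1.97479952e-02 -9.99804725e-01  7.26503650e-04]
 [-9.81735330e-01  1.92535553e-02 -1.89275046e-01]
 [ 1.89224097e-01 -4.45103699e-03 -9.81923841e-01]] [-162.78866469  569.17797657 1086.71523358]
cassette_yellow [([572, -345, 4], 0.55), ([677, 130, 0], 0.27)]
cassette_green [([470, -248, 9], 0.51)]
cassette_blue [([597, -93, 0], 0.55), ([545, 118, 73], 0.39), ([678, 129, 0], 0.21)]
cassette_red [([629, 8, 0], 0.76), ([679, 130, -1], 0.66), ([588, -174, 2], 0.62)]
face_yellow [([558, -334, 5], 0.47)]
face_green []
face_blue [([603, -101, 10], 0.67)]
face_red [([621, -18, 10], 0.64), ([578, -179, 8], 0.51)]
bay_yellow [([702, -197, 0], 0.49)]
bay_green [([460, -190, 5], 0.46)]
bay_blue [([475, -303, 12], 0.64), ([597, -93, -1], 0.28)]
bay_red [([456, -134, 6], 0.52)]
nest [([462, 102, 14], 0.76), ([603, -102, 10], 0.26)]
plunger_top [([544, 117, 73
[... 840 characters left out ...]
7, -179, 10], 0.34)]
face_green []
face_blue [([605, -103, 4], 0.64)]
face_red [([624, -13, 9], 0.69), ([579, -180, 10], 0.66), ([458, -188, 10], 0.62)]
bay_yellow [([466, -240, 9], 0.53)]
bay_green [([460, -191, 11], 0.53)]
bay_blue [([476, -298, 6], 0.6)]
bay_red [([455, -132, 9], 0.58), ([465, -243, 8], 0.25)]
nest [([458, 102, 9], 0.65), ([465, -243, 6], 0.6)]
plunger_top [([495, -477, -4], 0.64), ([548, 116, 66], 0.41)]
press [([459, 104, 0], 0.77), ([549, 114, 67], 0.51)]
rack [([463, -218, 4], 0.83)]
beaker_50 [([679, 127, -1], 0.54)]
vial_5 [([710, -28, -1], 0.67)]
flask_100 [([498, -478, -1], 0.96), ([464, -219, 2], 0.64)]
petri_dish [([705, -196, -1], 0.64), ([462, -188, 7], 0.63)]
```

View pics/top0.png

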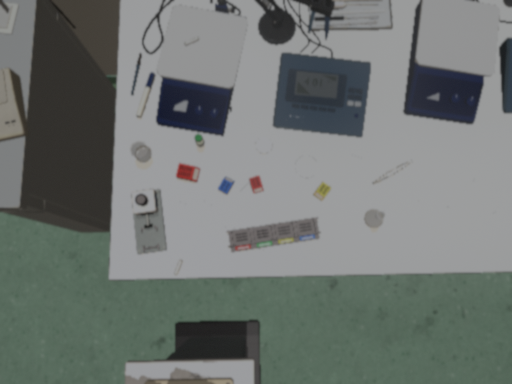

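View pics/side0.png

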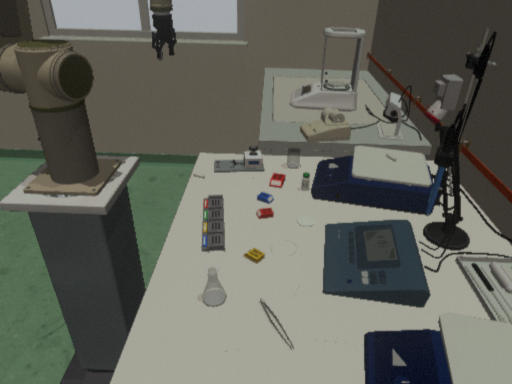

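The top picture shows the small red at about (257,184), the big red at (188,173), blue at (227,186), yellow at (322,191), the press at (148,220) and the rack at (274,235). The rack tabs run red, green, yellow, blue from left to right. There is no green cassette. Next I'll fit models to the masks.

```bash
cat > fit.py <<'E'
from bench import *
import numpy as np, cv2
from scipy.optimize import minimize
def prism(profile,hw): # x-z profile, half width
    return np.array([[x,y,z] for x,z in profile for y in(-hw,hw)],float)
CAS=[prism([(-20.5,0),(20.5,0),(20.5,3.5),(11,14),(-20.5,14)],14)]
def box(x0,x1,hw,z0,z1): return prism([(x0,z0),(x1,z0),(x1,z1),(x0,z1)],hw)
def cyl(x,r,z0,z1): return np.array([[x+r*np.cos(a),r*np.sin(a),z] for a in np.arange(0,6.28,.3) for z in(z0,z1)])
PRESS=[box(-37,125,38,0,8),box(62,120,29,8,45),cyl(91,15,60,70),box(24,36,10,8,24),cyl(91,6,45,62)]
def proj(p,X):
    c=X@p['R'].T+p['t']; u=c@p['intrinsics'].T; return u[:,:2]/u[:,2:]
def place(X,q,z=0):
    c,s=np.cos(q[2]),np.sin(q[2]); return X@np.array([[c,s,0],[-s,c,0],[0,0,1]])+[q[0],q[1],z]
S=8
def render(p,parts,q,win,z=0):
    x0,y0,x1,y1=win; m=np.zeros(((y1-y0)*S,(x1-x0)*S),np.uint8)
    for X in parts:
        uv=(proj(p,place(X,q,z))+.5-[x0,y0])*S-.5
        cv2.fillConvexPoly(m,np.round(cv2.convexHull((uv*16).astype(np.float32))).astype(np.int32),255,shift=4)
    return cv2.resize(m,(x1-x0,y1-y0),interpolation=cv2.INTER_AREA)/255.
def fit(views,parts,q0,z=0,flip=True):
    "views: list of (picture, mask)"
    best=None
    W=[]
    for p,m in views:
        ys,xs=np.nonzero(m); W.append((xs.min()-6,ys.min()-6,xs.max()+7,ys.max()+7))
    def cost(v):
        q=[v[0],v[1],v[2]/30]
        return sum(((render(p,parts,q,w,z)-m[w[1]:w[3],w[0]:w[2]])**2).sum() for (p,m),w in zip(views,W))
    for y0 in (np.radians(np.arange(0,360,30)) if len(q0)<3 else [q0[2]]):
        sx=np.array([[q0[0],q0[1],30*y0]]*4)+np.vstack([np.zeros(3),np.diag([6,6,5.])])
        r=minimize(cost,sx[0],method='Nelder-Mead',options=dict(initial_simplex=sx,xatol=.05,fatol=.02))
        if best is None or r.fun<best.fun: best=r
    v=best.x
    return np.array([v[0],v[1],np.degrees(v[2]/30)%360]),best.fun,sum(m.sum() for _,m in views)
def tmask(p,q,near,r=12):
    for d in trace(p,q):
        m=d['pixels']; 
        if m.any():
            n,l,st,ce=cv2.connectedComponentsWithStats(m.astype(np.uint8))
            k=1+np.argmax(st[1:,4])
            if np.hypot(*(ce[k]-proj(p,np.array([near],float))[0]))<r: return l==k
    return None
def crop(p,win,f,name=None):
    x0,y0,x1,y1=win; im=cv2.resize(cv2.cvtColor(p['image'],cv2.COLOR_RGB2BGR)[y0:y1,x0:x1],None,fx=f,fy=f,interpolation=cv2.INTER_CUBIC)
    if name: cv2.imwrite(name,im)
    return im
E
python3 - <<'E'
from fit import *
T,Sd=snapshot('top'),snapshot('side')
for q,n in dict(cassette_yellow=(570,-347,5),cassette_blue=(596,-93,5),cassette_red=(590,-174,5),press=(500,108,10)).items():
    v=[(p,tmask(p,q,n,15)) for p in(T,Sd)]; v=[a for a in v if a[1] is not None]
    if not v: print(q,'none');continue
    pr=q=='press'
    for vv in [v]+([[a] for a in v] if len(v)>1 else []):
        r=fit(vv,PRESS if pr else CAS,(458,103,np.radians(8)) if pr else n[:2]); print(q,len(vv),r)
# tabs
hsv=cv2.cvtColor(T['image'],cv2.COLOR_RGB2HSV); 
bays={'red':(455,-133),'green':(460,-190),'yellow':(467,-243),'blue':(476,-300)}
K=T['intrinsics']
for p,nm in((T,'top'),(Sd,'side')):
    hsv=cv2.cvtColor(p['image'],cv2.COLOR_RGB2HSV).astype(float)
    for c,(x,y) in bays.items():
        uv=proj(p,np.array([[x-27,y-3,9.]]))[0].astype(int)
        sl=np.s_[uv[1]-7:uv[1]+8,uv[0]-12:uv[0]+13]; w=np.clip(hsv[sl][...,1]-90,0,None)
        yy,xx=np.mgrid[uv[1]-7:uv[1]+8,uv[0]-12:uv[0]+13]; c0=np.array([(xx*w).sum(),(yy*w).sum()])/w.sum()
        R,t=p['R'],p['t'];C=-R.T@t;d=R.T@np.linalg.inv(p['intrinsics'])@np.r_[c0,1];X=C+d*(8-C[2])/d[2]
        print(nm,c,c0.round(1),X.round(1))
a=np.hstack([crop(T,(305,175,340,210),8),crop(T,(240,168,275,203),8)]);b=np.hstack([crop(T,(210,168,245,203),8),crop(Sd,(240,238,275,273),8)])
cv2.imwrite('pics/cas.png',np.vstack([a,b]))
cv2.imwrite('pics/pr.png',np.hstack([crop(T,(120,180,180,260),6),crop(T,(222,210,292,290),6)][:1]+[cv2.resize(crop(Sd,(205,140,275,180),6),None,fx=1,fy=480/240)]))
E
```

```text
cassette_yellow 2 (array([ 569.98262118, -346.14292928,  140.30763133]), np.float64(25.16229142637447), np.int64(355))
cassette_yellow 1 (array([ 569.99538544, -346.70612271,  140.4217522 ]), np.float64(8.498316032295271), np.int64(167))
cassette_yellow 1 (array([ 569.23055777, -345.48903001,  139.15913949]), np.float64(14.196939638600536), np.int64(188))
cassette_blue 2 (array([591.05775875, -93.61961127, 332.53203911]), np.float64(39.35870818915801), np.int64(277))
cassette_blue 1 (array([592.25581463, -94.21378017, 335.91403055]), np.float64(32.07527873894656), np.int64(134))
cassette_blue 1 (array([590.60949989, -92.42160508, 332.95040208]), np.float64(3.756770472895041), np.int64(143))
cassette_red 2 (array([ 593.96117788, -172.98174067,   15.80638516]), np.float64(49.02786620530565), np.int64(270))
cassette_red 1 (array([ 592.67849043, -173.33787063,  196.02092912]), np.float64(5.879354094579008), np.int64(170))
cassette_red 1 (array([ 596.0504741 , -169.96524323,   68.39783923]), np.float64(30.245751633986927), np.int64(100))
press 2 (array([456.15419183, 104.17515515,   6.69512117]), np.float64(91.18586697424067), np.int64(2694))
press 1 (array([456.69226758, 103.94640523,   7.16398136]), np.float64(37.206782006920406), np.int64(1848))
press 1 (array([454.95533167, 107.4680116 ,   2.67944029]), np.float64(37.63066512879662), np.int64(846))
top red [241.5 246.6] [ 429.5 -132.7    8. ]
top green [nan nan] [nan nan nan]
top yellow [281.8 240.7] [ 442.8 -237.3    8. ]
top blue [303.9 236.9] [ 451.4 -294.8    8. ]
side red [206.1 204. ] [ 428.3 -140.2    8. ]
side green [205.7 211.7] [ 432.9 -178.7    8. ]
side yellow [205.2 227.4] [ 442.4 -249.6    8. ]
side blue [205.4 241.1] [ 451.2 -305.1    8. ]<stdin>:18: RuntimeWarning: invalid value encountered in divide
```

View pics/cas.png

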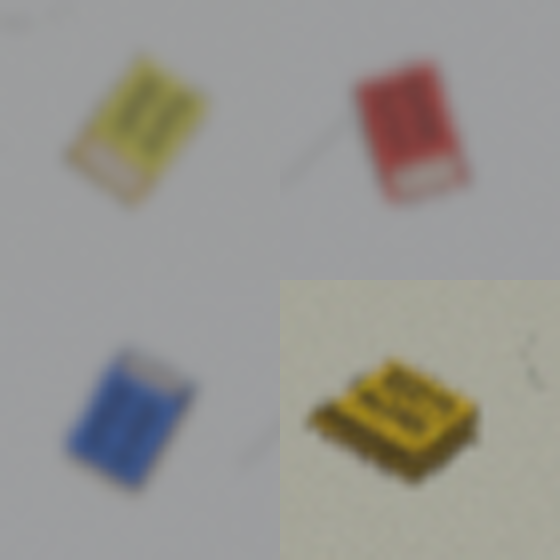

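View pics/pr.png

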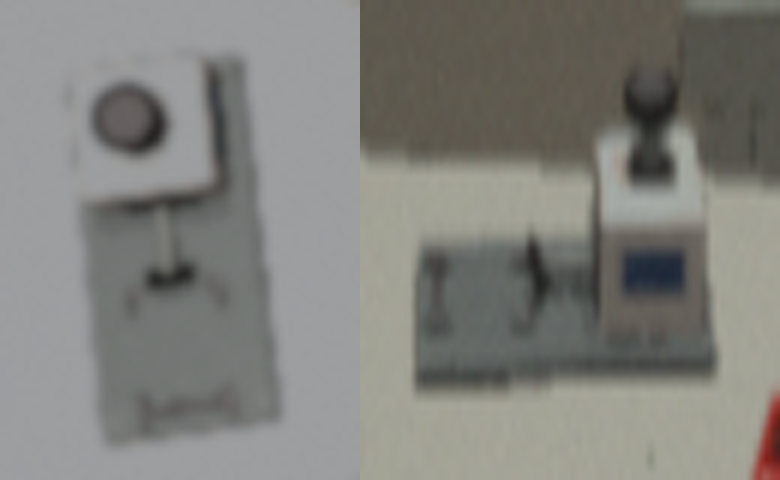

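Crops: yellow's white face points down-left (yaw about 140), red's points down (about 196) and blue's points up-right (about 335). The press nest is below its stamp, with yaw about 7. I'll refine these with background-difference masks and fit the tab row.

```bash
cat >> fit.py <<'E'
def dmask(p,near,r=14,th=28):
    "component differing from the local bench colour"
    u,v=proj(p,np.array([near],float))[0].round().astype(int); w=np.s_[v-r:v+r+1,u-r:u+r+1]
    im=p['image'][w].astype(float); d=np.abs(im-np.median(np.vstack([im[:2].reshape(-1,3),im[-2:].reshape(-1,3)]),axis=0)).max(2)
    n,l,st,ce=cv2.connectedComponentsWithStats((d>th).astype(np.uint8)); k=1+np.argmax(st[1:,4])
    m=np.zeros(p['image'].shape[:2],bool); m[w]=cv2.morphologyEx((l==k).astype(np.uint8),cv2.MORPH_CLOSE,np.ones((3,3)))>0; return m
E
python3 - <<'E'
from fit import *
T,Sd=snapshot('top'),snapshot('side')
for q,n in dict(y=(570,-346,7,140),b=(592,-93,7,333),r=(593,-173,7,196)).items():
    ms=[(T,dmask(T,n[:3])),(Sd,dmask(Sd,n[:3]))]
    for vv in(ms,ms[:1],ms[1:]):
        r=fit(vv,CAS,(n[0],n[1],np.radians(n[3])));print(q,r[0].round(1),r[1].round(1),r[2])
# rack: origin centre, tabs at x=-27, y=+-28,84 z=8
TAB=[prism([(-32,8),(-22,8)],20)+[0,y,0] for y in(-84,-28,28,84)]
ms=[]
for p in(T,Sd):
    hsv=cv2.cvtColor(p['image'],cv2.COLOR_RGB2HSV);m=(hsv[...,1]>(75 if p is T else 120))&(hsv[...,2]>60)
    reg=render(p,[box(-45,-8,125,0,12)],(466,-216,np.radians(7)),(0,0,512,384))>.5
    ms.append((p,m&reg)); print((m&reg).sum())
for vv in(ms,ms[:1],ms[1:]):
    r=fit(vv,TAB,(466,-216,np.radians(7)));print('rack',r[0].round(1),r[1].round(1),r[2])
for p in(T,Sd):
    for d in trace(p,'rack')[:1]:
        for z in(8,):
            m=d['pixels'];r=fit([(p,m)],[box(-33,21,116,0,11)],(466,-216,np.radians(7)));print('rackbody',r[0].round(1),r[1].round(1),m.sum())
# head of plunger
for p in(T,Sd):
    for d in trace(p,'plunger_top')[:1]: 
        ys,xs=np.nonzero(d['pixels']); print('pl',len(xs),xs.mean(),ys.mean(), proj(p,place(np.array([[91,0,65.]]),(456.5,104,np.radians(7)))))
cv2.imwrite('pics/rk.png',np.hstack([cv2.resize(crop(T,(222,205,327,260),7),(780,410))]))
E
```

```text
y [ 570.3 -346.6  141.8] 28.1 404
y [ 572.1 -347.   142.7] 7.5 185
y [ 569.2 -346.3  142.9] 5.5 219
b [592.2 -92.8 328.5] 13.6 319
b [592.8 -93.1 328.7] 6.5 171
b [591.4 -92.6 329.3] 4.3 148
r [ 592.3 -172.8  197. ] 26.2 353
r [ 593.9 -173.   196. ] 8.7 184
r [ 591.  -172.1  197.7] 5.2 169
77
48
rack [ 467.8 -215.3    7.4] 249.6 125
rack [ 467.7 -214.9    7.5] 153.9 77
rack [ 465.3 -216.2    7.6] 86.4 48
rackbody [ 465.5 -216.     7.7] 283.9 1639
rackbody [ 463.8 -213.5    7.8] 178.2 1030
```

View pics/rk.png

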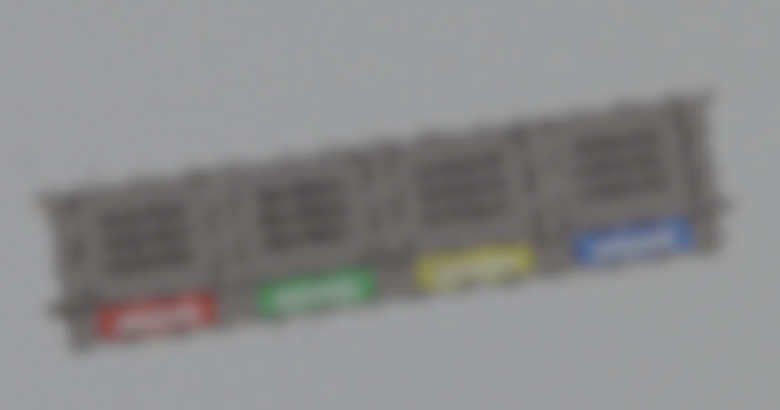

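The rack bay line comes out at about (466.5,-215.5) with yaw 7.6. Next is a better press fit, plus a helper that works out moves.

```bash
cat > go.py <<'E'
import sys,numpy as np
from bench import sense
# usage: go.py x y z yaw -> tool-axis shift (cm) as oriented now, and turn about tool z (rad)
s=sense();p=np.array(s['tool_pos']);rr=s['tcp_rot'];ya=rr[2]
x,y,z,w=map(float,sys.argv[1:5]);c,sn=np.cos(np.radians(ya)),np.sin(np.radians(ya))
d=np.array([x,y,z])-p
dw=(w-ya+180)%360-180
def sh(a):
    c,sn=np.cos(np.radians(a)),np.sin(np.radians(a));return np.round([(d[0]*c+d[1]*sn)/10,(d[0]*sn-d[1]*c)/10,-d[2]/10],3)
print('pos',p.round(1),'rot',np.round(rr,1),'j1,j6',np.round([s['joint_pos'][0],s['joint_pos'][5]]),'gap',round(s['finger_gap'],1),'grip',round(s['grip_force'],1),'f',np.round(s['ft_force'],1),'t',s['time'])
print('shift cm (before turn)',sh(ya),'after turn',sh(w),'turn rad',round(float(-np.radians(dw)),3),'min rows',np.ceil(abs(dw)/7.1))
E
python3 - <<'E'
from fit import *
T,Sd=snapshot('top'),snapshot('side')
ms=[]
for p in(T,Sd):
    t=[d['pixels'] for d in trace(p,'press') if d['pixels'].sum()>300][:1]
    if t: ms.append((p,t[0]))
import itertools
for vv in [ms,ms[:1],ms[1:]]:
    for y in(4,9):
        r=fit(vv,PRESS,(458,103,np.radians(y)));print(len(vv),r[0].round(1),r[1].round(1),r[2])
# overlay for check
def ov(p,win,f,q,name):
    im=crop(p,win,f); 
    for X in PRESS+[box(-24,24,17,8,8.1)]:
        h=cv2.convexHull(((proj(p,place(X,q))+.5-win[:2])*f-.5).astype(np.float32)).astype(int); cv2.polylines(im,[h],True,(0,0,255),1)
    return im
q=(456.3,104,np.radians(7))
a=ov(T,(125,180,175,260),7,q,'');b=ov(Sd,(207,140,271,180),7,q,'')
b=cv2.copyMakeBorder(b,0,a.shape[0]-b.shape[0],0,0,cv2.BORDER_CONSTANT);cv2.imwrite('pics/ov.png',np.hstack([a,b])[:590,:800])
E
python3 go.py 571.9 -347.9 130 141.8
```

```text
2 [455.8 104.2   6.8] 168.6 2506
2 [455.8 104.1   6.7] 169.1 2506
1 [455.7 104.1   6.8] 98.3 1766
1 [455.7 104.    6.7] 98.6 1766
1 [455.6 105.9   5.9] 69.2 740
1 [455.7 104.4   6.7] 69.8 740
pos [169.1 575.7 210.8] rot [-180.    -0.   163.6] j1,j6 [69. -5.] gap 85.6 grip 0.0 f [-0.1 -0.5  0.4] t 3.1
shift cm (before turn) [-64.682 -77.256   8.076] after turn [-88.768 -47.67    8.076] turn rad 0.381 min rows 4.0
```

View pics/ov.png

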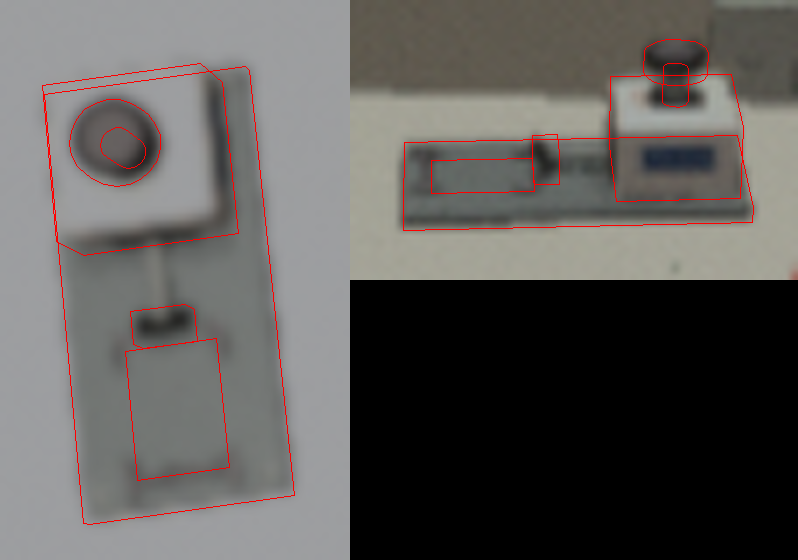

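The press overlay matches in both views, with nest at (456,104) and yaw 6.8. Moving towards yellow.

```bash
R='[[0.2,-1.797,-2.146,0.2,0,0,0],[0.2,-1.797,-2.146,0.2,0,0,0],[0.2,-1.797,-2.146,0.2,0,0,0],[0.2,-1.797,-2.146,0.2,0,0,0],[0.2,-1.797,-2.146,0.2,0,0,0],[0.2,-1.797,-2.146,0.2,0,0,0],[0.2,-1.797,-2.146,0.2,0,0,0],[0.2,-1.797,-2.146,0.2,0,0,0],[0.2,-1.797,-2.146,0.2,0,0,0],[0.2,-1.797,-2.146,0.2,0,0,0],[0.2,-1.797,-2.146,0.2,0,0,0],[0.2,-1.797,-2.146,0.2,0,0,0]]' ; true
python3 -m handwheel '[[0.2,-1.797,-2.146,0.2,0,0,0],[0.2,-1.797,-2.146,0.2,0,0,0],[0.2,-1.797,-2.146,0.2,0,0,0],[0.2,-1.797,-2.146,0.2,0,0,0],[0.2,-1.797,-2.146,0.2,0,0,0],[0.2,-1.797,-2.146,0.2,0,0,0],[0.2,-1.797,-2.146,0.2,0,0,0],[0.2,-1.797,-2.146,0.2,0,0,0],[0.2,-1.797,-2.146,0.2,0,0,0],[0.2,-1.797,-2.146,0.2,0,0,0],[0.2,-1.797,-2.146,0.2,0,0,0],[0.2,-1.797,-2.146,0.2,0,0,0]]' 40
python3 -m handwheel '[[0.2,-1.797,-2.146,0.2,0,0,0],[0.2,-1.797,-2.146,0.2,0,0,0],[0.2,-1.797,-2.146,0.2,0,0,0],[0.2,-1.797,-2.146,0.2,0,0,0],[0.2,-1.797,-2.146,0.2,0,0,0],[0.2,-1.797,-2.146,0.2,0,0,0],[0.2,-1.797,-2.146,0.2,0,0,0],[0.2,-1.797,-2.146,0.2,0,0,0],[0.2,-1.797,-2.146,0.2,0,0,0],[0.2,-1.797,-2.146,0.2,0,0,0],[0.2,-1.797,-2.146,0.2,0,0,0],[0.2,-1.797,-2.146,0.2,0,0,0]]'
python3 go.py 571.9 -347.9 130 141.8
```

```text
time: 4.1
tool_pos: [303.7, 266.6, 186.9]
tcp_rot: [180.0, 0.0, 163.6]
ft_force: [0.6, -0.3, 0.2]
finger_gap: 51.5
grip_force: 0.0
time: 5.1
tool_pos: [438.2, -41.6, 162.9]
tcp_rot: [180.0, 0.0, 163.6]
ft_force: [0.3, 1.2, 0.3]
finger_gap: 51.2
grip_force: 0.0
pos [438.2 -41.6 162.9] rot [180.    0.  163.6] j1,j6 [-12. -86.] gap 51.2 grip 0.0 f [0.3 1.2 0.3] t 5.1
shift cm (before turn) [-21.474 -25.615   3.293] after turn [-29.453 -15.804   3.293] turn rad 0.381 min rows 4.0
```

```bash

python3 -m handwheel '[[0.2,-2.7,-3.2,0.4,0,0,0],[0.2,-2.7,-3.2,0.4,0,0,0],[0.2,-2.7,-3.2,0.4,0,0,0],[0.2,-2.7,-3.2,0.4,0,0,0],[0.2,-2.7,-3.2,0.4,0,0,0],[0.2,-2.7,-3.2,0.4,0,0,0],[0.2,-2.7,-3.2,0.4,0,0,0],[0.2,-2.57,-3.21,0.4,0,0,0],[0.2,0,0,0,0,0,0.0953],[0.2,0,0,0,0,0,0.0953],[0.2,0,0,0,0,0,0.0953],[0.2,0,0,0,0,0,0.0953]]'
python3 - <<'E'
from fit import *
T,Sd=snapshot('top'),snapshot('side')
for p in (T,Sd): print([(d['location'],d['conf']) for d in place_of(p,'cassette_yellow')[:1]])
cv2.imwrite('pics/g1.png',np.hstack([crop(T,(290,160,345,215),7),crop(Sd,(220,215,275,270),7)]))
E
python3 go.py 571.9 -347.9 19 141.8
```

```text
time: 6.1
tool_pos: [570.2, -344.2, 130.3]
tcp_rot: [-180.0, -0.1, 141.5]
ft_force: [-0.3, -0.2, -0.1]
finger_gap: 51.2
grip_force: 0.0
[([572.6, -345.6, 1.9], 0.49)]
[([567.9, -349.4, 0.4], 0.78)]
pos [ 570.4 -343.8  131.1] rot [-180.    0.  142.] j1,j6 [-35. -87.] gap 51.1 grip 0.0 f [-0.8 -0.2 -0.1] t 6.3
shift cm (before turn) [-0.372 -0.235 11.205] after turn [-0.372 -0.234 11.205] turn rad 0.003 min rows 1.0
```

View pics/g1.png

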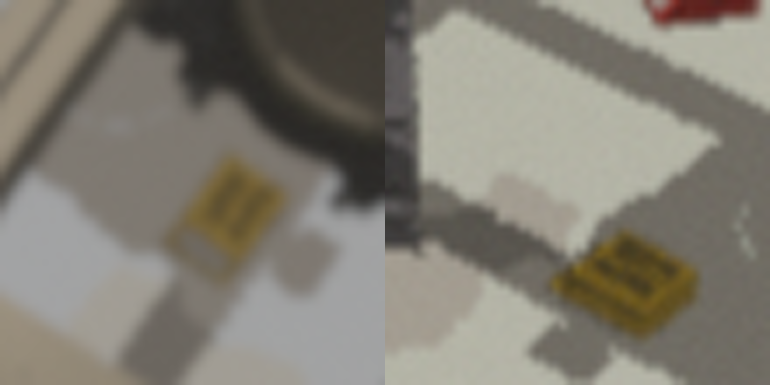

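Yellow is still in place, in the arm's shadow. Descending.

```bash

python3 -m handwheel '[[0.2,-0.18,-0.12,2,0,0,0],[0.2,-0.19,-0.12,2,0,0,0],[0.2,0,0,2,0,0,0],[0.2,0,0,2,0,0,0],[0.2,0,0,1.5,0,0,0],[0.2,0,0,1,0,0,0],[0.2,0,0,0.6,0,0,0],[0.2,0,0,0,0,0,0],[-0.7,0,0,0,0,0,0],[-0.7,0,0,0,0,0,0],[-0.7,0,0,0,0,0,0],[-0.7,0,0,0,0,0,0]]'
python3 -m handwheel '[[-0.9,0,0,0,0,0,0],[-0.9,0,0,0,0,0,0],[-0.9,0,0,0,0,0,0],[-0.9,0,0,0,0,0,0]]' 40
python3 go.py 571.9 -347.9 19 141.8
```

```text
time: 7.3
tool_pos: [572.6, -348.5, 21.4]
tcp_rot: [180.0, 0.1, 141.8]
ft_force: [-0.1, 0.6, -0.1]
finger_gap: 13.5
grip_force: 0.0
time: 7.63
tool_pos: [571.8, -348.0, 20.1]
tcp_rot: [180.0, 0.0, 141.8]
ft_force: [0.5, -0.2, -0.9]
finger_gap: 4.4
grip_force: 0.0
pos [ 571.8 -348.    20.1] rot [180.    0.  141.8] j1,j6 [-36. -87.] gap 4.4 grip 0.0 f [ 0.5 -0.2 -0.9] t 7.6333
shift cm (before turn) [0.001 0.01  0.113] after turn [0.001 0.01  0.113] turn rad -0.0 min rows 1.0
```

```bash

python3 -m handwheel '[[-0.9,0,0,-2,0,0,0],[-0.9,0,0,-3,0,0,0],[-0.9,0,0,-3,0,0,0],[0.2,0,0,-3,0,0,0]]'
python3 - <<'E'
from fit import *
T,Sd=snapshot('top'),snapshot('side')
for q in ['cassette_yellow','face_yellow']:
  for p in (T,Sd): print(q,[(np.round(d['location'],1),d['conf']) for d in place_of(p,q)[:2]])
cv2.imwrite('pics/g2.png',np.hstack([crop(T,(290,160,345,215),7),crop(Sd,(220,215,275,270),7)]))
E
```

```text
time: 7.97
tool_pos: [571.4, -347.7, 130.8]
tcp_rot: [-180.0, -0.1, 141.8]
ft_force: [-0.0, -0.3, 0.2]
finger_gap: 15.2
grip_force: 0.0
cassette_yellow [(array([ 569. , -346.4,    2.2]), 0.73)]
cassette_yellow [(array([ 570.4, -347.2,   -0.7]), 0.7)]
face_yellow [(array([ 558. , -334.8,    6.9]), 0.43)]
face_yellow [(array([ 561.4, -338. ,    8. ]), 0.53)]
```

View pics/g2.png

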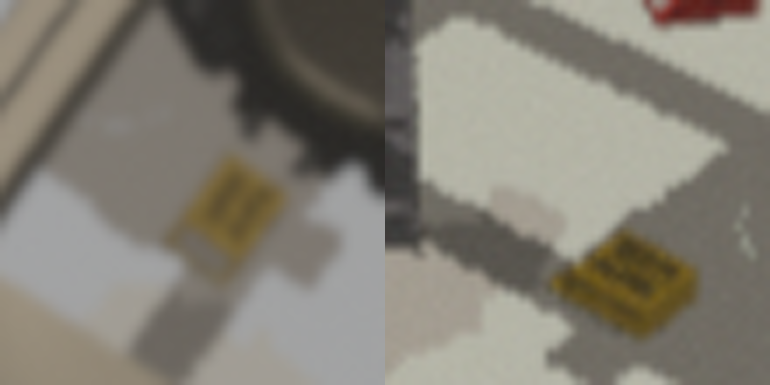

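```bash

python3 -m handwheel '[[0.2,0,0,3,0,0,0],[0.2,0,0,3,0,0,0],[0.2,0,0,1,0,0,0],[0.2,0,0,0,0,0,0],[0.2,0,0,0,0,0,0]]'
python3 - <<'E'
from fit import *
T,Sd=snapshot('top'),snapshot('side')
t=sense()['tool_pos'];print(t,sense()['finger_gap'])
out=[]
for p in(T,Sd):
    u=proj(p,np.array([t,[t[0],t[1],t[2]-17],[571,-347,0]]));print(u.round(1))
    w=(int(u[0,0])-38,int(u[0,1])-45,int(u[0,0])+38,int(u[0,1])+45);im=crop(p,w,5)
    for k,c in zip(u,((0,0,255),(0,255,0),(255,0,0))): cv2.circle(im,tuple(((k+.5-w[:2])*5).astype(int)),4,c,-1)
    out.append(im)
cv2.imwrite('pics/g3.png',np.hstack(out))
E
```

```text
time: 8.68
tool_pos: [570.8, -347.2, 58.7]
tcp_rot: [-180.0, -0.2, 141.8]
ft_force: [0.7, -0.2, 1.1]
finger_gap: 51.2
grip_force: 0.0
[ 572.72370883 -348.61202249   61.77037313] 51.43843301690828
[[325.6 186.5]
 [324.6 187.8]
 [321.5 191.7]]
[[255.5 236.2]
 [255.3 242.2]
 [254.2 257. ]]
```

View pics/g3.png

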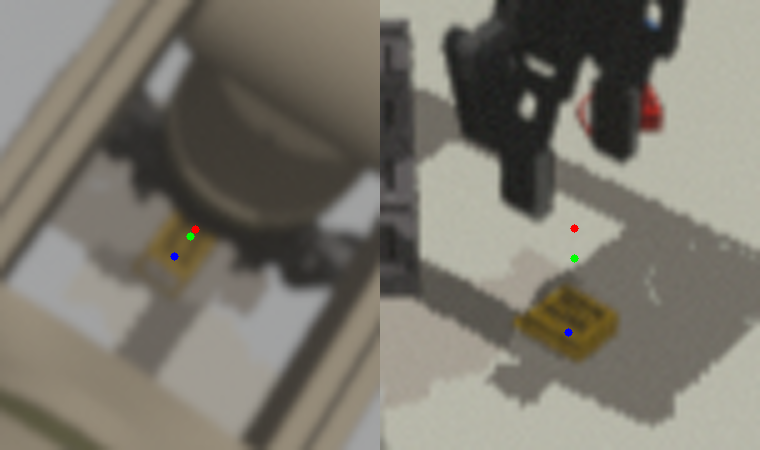

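The side view shows the fingertips about 40 mm higher than the reported TCP implies. I'll re-measure with the arm at rest before going lower.

```bash

python3 -m handwheel '[[0.2,0,0,0,0,0,0],[0.2,0,0,0,0,0,0],[0.2,0,0,0,0,0,0],[0.2,0,0,0,0,0,0]]'
python3 - <<'E'
from fit import *
Sd=snapshot('side');T=snapshot('top')
s=sense();t=s['tool_pos'];print(t,s['joint_pos'],s['finger_gap'])
out=[]
for p in(T,Sd):
    u=proj(p,np.array([t,[t[0],t[1],t[2]-17],[571,-347,0]]))
    w=(int(u[0,0])-38,int(u[0,1])-45,int(u[0,0])+38,int(u[0,1])+45);print(u.round(1),w);im=crop(p,w,5)
    for k,c in zip(u,((0,0,255),(0,255,0),(255,0,0))): cv2.circle(im,tuple(((k+.5-w[:2])*5).astype(int)),4,c,-1)
    out.append(im)
cv2.imwrite('pics/g4.png',np.hstack(out))
E
```

```text
time: 9.12
tool_pos: [572.3, -348.3, 61.0]
tcp_rot: [180.0, 0.1, 141.8]
ft_force: [-0.3, 1.3, -0.4]
finger_gap: 51.5
grip_force: 0.0
[ 571.9728177  -348.06984407   60.45715727] [-3.57074670e+01  2.41996940e+01  8.14953252e+01 -7.83402374e-04
  7.42763484e+01 -8.74923189e+01] 51.59490507002806
[[325.3 186.9]
 [324.3 188.2]
 [321.5 191.7]] (287, 141, 363, 231)
[[255.1 236.5]
 [255.  242.5]
 [254.2 257. ]] (217, 191, 293, 281)
```

View pics/g4.png

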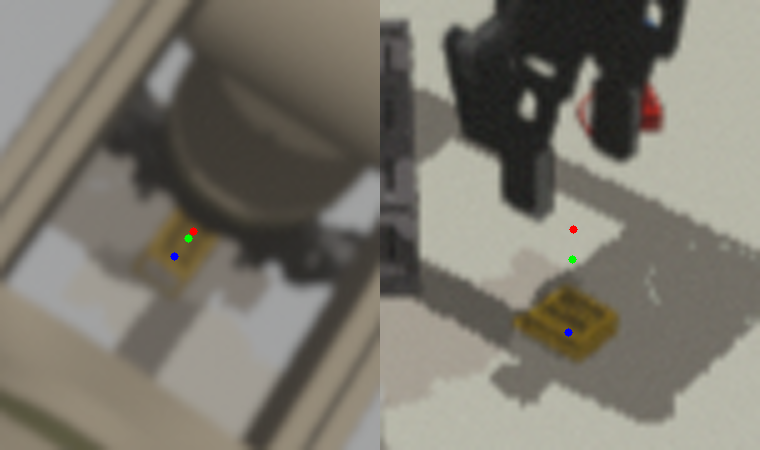

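The picture is unchanged at rest. The fingertip midpoint is at about (254.7,227.7) in the side view, so the tips are near z=85 with the reported TCP at z=60. I'll trust the images, descend in stages and track tip height and force.

```bash

python3 -m handwheel '[[0.2,0,0,2,0,0,0],[0.2,0,0,2,0,0,0],[0.2,0,0,1,0,0,0],[0.2,0,0,0,0,0,0],[0.2,0,0,0,0,0,0]]'
python3 - <<'E'
from fit import *
Sd=snapshot('side');s=sense();t=s['tool_pos'];print(t,s['joint_pos'],s['finger_gap'],s['ft_force'])
w=(215,190,295,290)
im=crop(Sd,w,6)
for z,c in((0,(255,0,0)),(14,(0,255,0)),(40,(0,0,255))):
  for sg in(-1,1):
    X=np.array([[571.9+sg*.618*31,-348+sg*.786*31,z]]);k=proj(Sd,X)[0];cv2.circle(im,tuple(((k+.5-w[:2])*6).astype(int)),3,c,-1)
cv2.imwrite('pics/g5.png',im)
E
```

```text
time: 9.63
tool_pos: [571.2, -347.5, 9.4]
tcp_rot: [-180.0, -0.1, 141.8]
ft_force: [-0.5, -0.8, 0.8]
finger_gap: 51.4
grip_force: 0.0
[ 572.07987528 -348.12262971   10.67474383] [-3.57054470e+01  2.74152335e+01  8.28852973e+01 -1.42567105e-03
  6.96824225e+01 -8.74938634e+01] 51.194286405548326 [ 0.46481941  0.16818567 -0.48934455]
```

View pics/g5.png

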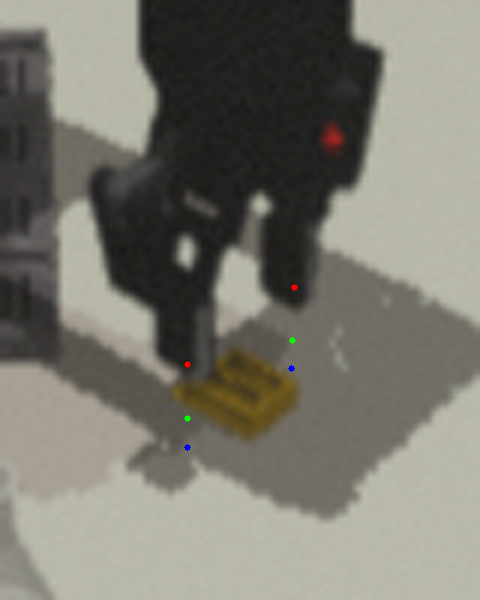

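Tips sit at about z=34 with the TCP at 10.5, so tip = TCP + 24 at this opening, and xy agrees. I'll go down to TCP z ≈ -16 and close.

```bash

python3 -m handwheel '[[0.2,0,0,1,0,0,0],[0.2,0,0,0.8,0,0,0],[0.2,0,0,0.5,0,0,0],[0.2,0,0,0.3,0,0,0],[0.2,0,0,0,0,0,0]]' 30
python3 -m handwheel '[[-0.9,0,0,0,0,0,0],[-0.9,0,0,0,0,0,0],[-0.9,0,0,0,0,0,0],[-0.9,0,0,0,0,0,0],[-0.9,0,0,0,0,0,0],[-0.9,0,0,0,0,0,0],[-0.9,0,0,0,0,0,0]]' 30
```

```text
time: 10.1
tool_pos: [571.0, -347.4, -17.3]
tcp_rot: [-180.0, -0.1, 141.8]
ft_force: [-0.2, -0.1, -0.6]
finger_gap: 51.2
grip_force: 0.0
time: 10.68
tool_pos: [572.1, -348.2, -15.5]
tcp_rot: [-180.0, 0.0, 141.8]
ft_force: [-0.3, -0.4, 2.8]
finger_gap: 27.2
grip_force: 29.8
```

Gripped at gap 27.2. Lifting and working out the move.

```bash

python3 -m handwheel '[[-0.9,0,0,-0.5,0,0,0],[-0.9,0,0,-1.5,0,0,0],[-0.9,0,0,-3,0,0,0],[-0.9,0,0,-3,0,0,0],[-0.9,0,0,-3,0,0,0],[-0.9,0,0,-2,0,0,0],[-0.9,0,0,0,0,0,0]]' 45
python3 go.py 453.9 103.7 115 6.8
```

```text
time: 11.27
tool_pos: [575.1, -350.3, 122.5]
tcp_rot: [180.0, 0.6, 141.8]
ft_force: [0.8, -0.8, 0.7]
finger_gap: 26.3
grip_force: 44.6
pos [ 575.1 -350.3  122.5] rot [180.    0.6 141.8] j1,j6 [-36. -87.] gap 26.3 grip 44.6 f [ 0.8 -0.8  0.7] t 11.2667
shift cm (before turn) [37.602 28.172  0.755] after turn [ -6.656 -46.511   0.755] turn rad 2.356 min rows 20.0
```

```bash

python3 -m handwheel '[[-0.9,2.325,1.7625,0,0,0,0],[-0.9,2.325,1.7625,0,0,0,0],[-0.9,2.325,1.7625,0,0,0,0],[-0.9,2.325,1.7625,0,0,0,0],[-0.9,2.325,1.7625,0,0,0,0],[-0.9,2.325,1.7625,0,0,0,0],[-0.9,2.325,1.7625,0,0,0,0],[-0.9,2.325,1.7625,0,0,0,0],[-0.9,2.325,1.7625,0,0,0,0],[-0.9,2.325,1.7625,0,0,0,0],[-0.9,2.325,1.7625,0,0,0,0],[-0.9,2.325,1.7625,0,0,0,0]]'
python3 -m handwheel '[[-0.9,2.325,1.7625,0,0,0,0],[-0.9,2.325,1.7625,0,0,0,0],[-0.9,2.325,1.7625,0,0,0,0],[-0.9,2.325,1.7625,0,0,0,0],[-0.9,0,0,0,0,0,0.1178],[-0.9,0,0,0,0,0,0.1178],[-0.9,0,0,0,0,0,0.1178],[-0.9,0,0,0,0,0,0.1178],[-0.9,0,0,0,0,0,0.1178],[-0.9,0,0,0,0,0,0.1178],[-0.9,0,0,0,0,0,0.1178],[-0.9,0,0,0,0,0,0.1178]]'
python3 -m handwheel '[[-0.9,0,0,0,0,0,0.1178],[-0.9,0,0,0,0,0,0.1178],[-0.9,0,0,0,0,0,0.1178],[-0.9,0,0,0,0,0,0.1178],[-0.9,0,0,0,0,0,0.1178],[-0.9,0,0,0,0,0,0.1178],[-0.9,0,0,0,0,0,0.1178],[-0.9,0,0,0,0,0,0.1178],[-0.9,0,0,0,0,0,0.1178],[-0.9,0,0,0,0,0,0.1178],[-0.9,0,0,0,0,0,0.1178],[-0.9,0,0,0,0,0,0.1178]]'
python3 -m handwheel '[[-0.9,0,0,0,0,0,0],[-0.9,0,0,0,0,0,0]]'
python3 go.py 453.9 103.7 115 6.8
python3 - <<'E'
from fit import *
Sd=snapshot('side')
print([(np.round(d['location'],1),d['conf']) for q in('cassette_yellow','face_yellow') for d in place_of(Sd,q)[:2]])
cv2.imwrite('pics/n1.png',crop(Sd,(190,110,280,190),8))
E
```

```text
time: 12.27
tool_pos: [482.7, -8.0, 114.5]
tcp_rot: [180.0, 0.0, 141.8]
ft_force: [-0.2, 0.1, -0.2]
finger_gap: 26.7
grip_force: 44.6
time: 13.27
tool_pos: [453.8, 103.7, 114.4]
tcp_rot: [180.0, -0.0, 87.5]
ft_force: [0.4, -0.6, 0.2]
finger_gap: 26.6
grip_force: 44.6
time: 14.27
tool_pos: [453.8, 103.7, 114.5]
tcp_rot: [180.0, -0.0, 6.5]
ft_force: [0.5, 0.3, -0.0]
finger_gap: 26.9
grip_force: 44.6
time: 14.43
tool_pos: [453.9, 103.7, 114.4]
tcp_rot: [-180.0, -0.0, 7.0]
ft_force: [0.1, -0.4, 0.1]
finger_gap: 26.6
grip_force: 44.6
pos [453.9 103.7 114.4] rot [-180.   -0.    7.] j1,j6 [ 7. 90.] gap 26.6 grip 44.6 f [ 0.1 -0.4  0.1] t 14.4333
shift cm (before turn) [-0.001  0.002 -0.065] after turn [-0.001  0.002 -0.065] turn rad 0.004 min rows 1.0
[(array([453.6, 104.2, 129.3]), 0.5), (array([471.5, 106.1, 138.7]), 0.63), (array([ 577.1, -177.9,    8.4]), 0.28)]
```

View pics/n1.png

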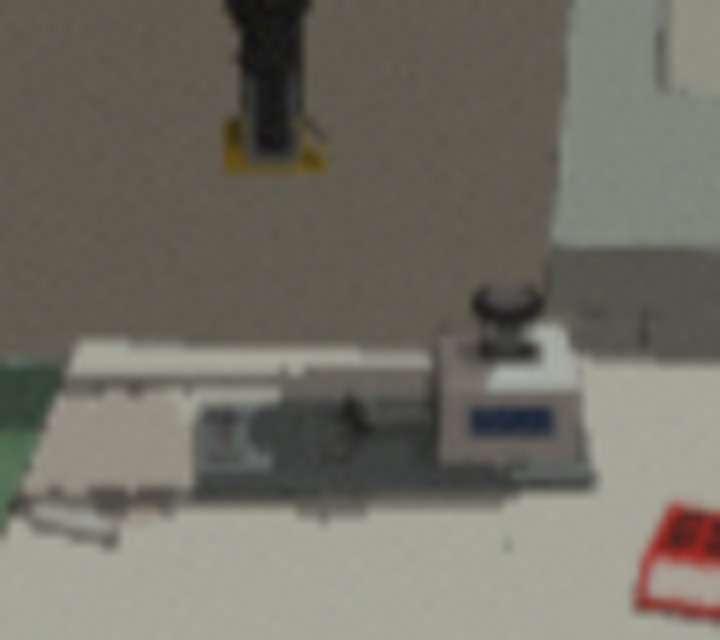

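The cassette is held level at underside z≈129 with its face towards the stamp. Lowering into the nest.

```bash

python3 -m handwheel '[[-0.9,0,0,2,0,0,0],[-0.9,0,0,2.5,0,0,0],[-0.9,0,0,2.5,0,0,0],[-0.9,0,0,2,0,0,0],[-0.9,0,0,1,0,0,0],[-0.9,0,0,0.5,0,0,0],[-0.9,0,0,0.5,0,0,0],[-0.9,0,0,0.4,0,0,0],[-0.9,0,0,0.3,0,0,0],[-0.9,0,0,0.25,0,0,0],[-0.9,0,0,0.15,0,0,0],[-0.9,0,0,0,0,0,0]]'
python3 go.py 453.9 103.7 -7.5 6.8
```

```text
time: 15.58
tool_pos: [454.2, 103.7, -6.8]
tcp_rot: [-180.0, -0.0, 6.8]
ft_force: [0.1, 0.4, -0.9]
finger_gap: 26.4
grip_force: 44.6
pos [454.2 103.7  -6.8] rot [-180.    -0.     6.8] j1,j6 [ 7. 90.] gap 26.4 grip 44.6 f [ 0.1  0.4 -0.9] t 15.5833
shift cm (before turn) [-0.027  0.002  0.068] after turn [-0.027  0.002  0.068] turn rad 0.0 min rows 1.0
```

```bash

python3 -m handwheel '[[-0.9,0,0,0.07,0,0,0],[-0.9,0,0,0,0,0,0]]'
python3 -m handwheel '[[0.1,0,0,0,0,0,0],[0.1,0,0,0,0,0,0],[0.1,0,0,0,0,0,0],[0.1,0,0,0,0,0,0],[0.1,0,0,-1,0,0,0],[0.1,0,0,-2,0,0,0],[0.1,0,0,-3,0,0,0],[0.1,0,0,-3,0,0,0],[0.1,0,0,-2,0,0,0],[-1,0,0,0,0,0,0]]'
python3 - <<'E'
from fit import *
T,Sd=snapshot('top'),snapshot('side')
ms=[]
for p in(T,Sd):
    print([(np.round(d['location'],1),d['conf']) for q in('cassette_yellow','face_yellow') for d in place_of(p,q)[:1]])
    m=tmask(p,'cassette_yellow',(456,104,14),12)
    if m is not None: ms.append((p,m));print(fit([(p,m)],CAS,(456,104,np.radians(7)),z=8))
if len(ms)==2: print(fit(ms,CAS,(456,104,np.radians(7)),z=8))
E
python3 go.py 546.3 114.8 112 6.8
```

```text
time: 15.75
tool_pos: [454.2, 103.8, -7.4]
tcp_rot: [-180.0, -0.0, 6.8]
ft_force: [-0.1, 0.3, 0.3]
finger_gap: 26.5
grip_force: 44.6
time: 16.58
tool_pos: [457.7, 104.2, 108.6]
tcp_rot: [180.0, -0.5, 6.8]
ft_force: [1.0, 0.4, -0.4]
finger_gap: 36.1
grip_force: 0.0
[(array([462. , 103.4,  15.1]), 0.58), (array([472.5, 107.2,  15.2]), 0.55)]
(array([451.31766128, 104.68527317,  12.46857648]), np.float64(56.13870049980776), np.int64(132))
[(array([453.8, 105.3,   5.6]), 0.45), (array([ 607.8, -103.4,    4.9]), 0.53)]
(array([454.5551895 , 104.724329  ,  15.28298812]), np.float64(6.482091503267974), np.int64(97))
(array([454.00457672, 104.94636613,  12.84528627]), np.float64(62.7691657054979), np.int64(229))
pos [453.1 103.6 101.2] rot [-1.8e+02  1.0e-01  6.8e+00] j1,j6 [ 7. 90.] gap -0.1 grip 0.0 f [0.2 1.  0.1] t 16.9833
shift cm (before turn) [ 9.390e+00 -8.000e-03 -1.083e+00] after turn [ 9.390e+00 -7.000e-03 -1.083e+00] turn rad -0.0 min rows 1.0
```

```bash

python3 -m handwheel '[[-1,1.8,0,0,0,0,0],[-1,2.5,0,0,0,0,0],[-1,2.5,0,0,0,0,0],[-1,2.3,0,0,0,0,0],[-1,0.2,0,1,0,0,0],[-1,0,0,2,0,0,0],[-1,0,0,1,0,0,0],[-1,0,0,0,0,0,0],[-1,0,0,0,0,0,0]]'
python3 -m handwheel '[[-1,0,0,0.3,0,0,0],[-1,0,0,0.2,0,0,0],[-1,0,0,0,0,0,0]]'
python3 -m handwheel '[[-1,0,0,0.3,0,0,0],[-1,0,0,0.0,0,0,0]]'
python3 -m handwheel '[[-1,0,0,0.3,0,0,0],[-1,0,0,0.0,0,0,0]]'
```

```text
time: 17.73
tool_pos: [544.5, 114.6, 60.9]
tcp_rot: [-180.0, 0.2, 6.8]
ft_force: [0.2, -0.6, 0.2]
finger_gap: 0.2
grip_force: 0.0
time: 17.98
tool_pos: [546.5, 114.8, 57.8]
tcp_rot: [-180.0, -0.0, 6.8]
ft_force: [-1.1, -0.6, 0.1]
finger_gap: -0.1
grip_force: 0.0
time: 18.15
tool_pos: [546.4, 114.7, 54.4]
tcp_rot: [180.0, -0.0, 6.8]
ft_force: [0.4, 0.0, -0.8]
finger_gap: 0.3
grip_force: 0.0
time: 18.32
tool_pos: [546.1, 114.7, 50.9]
tcp_rot: [180.0, 0.0, 6.8]
ft_force: [1.1, 0.2, -0.1]
finger_gap: 0.1
grip_force: 0.0
```

```bash
python3 - <<'E'
from fit import *
T,Sd=snapshot('top'),snapshot('side')
for p in(T,Sd):
    print([(q,np.round(d['location'],1),d['conf']) for q in('cassette_yellow','face_yellow','plunger_top') for d in place_of(p,q)[:1]])
E
python3 go.py 546.3 114.8 50 6.8
```

```text
[('cassette_yellow', array([548.1, 118.3,  74.5]), 0.2), ('face_yellow', array([ 473.7, -304.7,    9.3]), 0.62), ('plunger_top', array([544.1, 116.9,  75.2]), 0.58)]
[('cassette_yellow', array([453.4, 103.5,   5.4]), 0.58), ('face_yellow', array([474.6, 107. ,  13.1]), 0.5), ('plunger_top', array([546.6, 113.2,  69. ]), 0.6)]
pos [546.4 114.7  51.4] rot [-180.    -0.     6.8] j1,j6 [ 7. 90.] gap 0.1 grip 0.0 f [-0.1  0.7  0.1] t 18.7167
shift cm (before turn) [-0.011 -0.008  0.143] after turn [-0.011 -0.008  0.143] turn rad -0.0 min rows 1.0
```

```bash

python3 -m handwheel '[[-1,0,0,0.3,0,0,0],[-1,0,0,0.0,0,0,0]]'
python3 -m handwheel '[[-1,0,0,0.3,0,0,0],[-1,0,0,0.0,0,0,0]]'
python3 -m handwheel '[[-1,0,0,0.3,0,0,0],[-1,0,0,0.0,0,0,0]]'
python3 -m handwheel '[[-1,0,0,0.2,0,0,0],[-1,0,0,0.0,0,0,0]]'
```

```text
time: 18.88
tool_pos: [546.9, 114.8, 48.5]
tcp_rot: [-180.0, -0.1, 6.8]
ft_force: [0.8, 0.4, 3.7]
finger_gap: 0.2
grip_force: 2.0
time: 19.05
tool_pos: [546.9, 114.8, 45.7]
tcp_rot: [-180.0, -0.1, 6.8]
ft_force: [0.0, -0.2, 5.2]
finger_gap: 0.0
grip_force: 2.6
time: 19.22
tool_pos: [547.0, 114.8, 42.8]
tcp_rot: [-180.0, -0.1, 6.8]
ft_force: [-0.1, 0.1, 6.9]
finger_gap: 0.1
grip_force: 3.2
time: 19.38
tool_pos: [547.0, 114.8, 41.0]
tcp_rot: [-180.0, -0.1, 6.8]
ft_force: [-0.4, -0.7, 7.2]
finger_gap: 0.2
grip_force: 3.5
```

```bash

python3 -m handwheel '[[-1,0,0,0.2,0,0,0],[-1,0,0,0.0,0,0,0]]'
python3 -m handwheel '[[-1,0,0,0.15,0,0,0],[-1,0,0,0.0,0,0,0]]'
python3 -m handwheel '[[-1,0,0,0.1,0,0,0],[-1,0,0,0.0,0,0,0]]'
```

```text
time: 19.55
tool_pos: [547.0, 114.8, 39.1]
tcp_rot: [-180.0, -0.1, 6.8]
ft_force: [-1.1, 0.3, 8.2]
finger_gap: -0.3
grip_force: 3.9
time: 19.72
tool_pos: [547.0, 114.8, 37.7]
tcp_rot: [180.0, -0.1, 6.8]
ft_force: [-1.7, -0.5, 8.5]
finger_gap: -0.0
grip_force: 4.2
time: 19.88
tool_pos: [547.0, 114.8, 37.5]
tcp_rot: [180.0, -0.1, 6.8]
ft_force: [-4.4, 0.3, 14.2]
finger_gap: -0.1
grip_force: 6.9
```

Force has jumped to 14 N, so the plunger is at its stop. A touch more, then release.

```bash

python3 -m handwheel '[[-1,0,0,0.05,0,0,0],[-1,0,0,0.0,0,0,0]]'
python3 -m handwheel '[[-1,0,0,-1,0,0,0],[-1,0,0,-1,0,0,0],[-1,0,0,-2,0,0,0],[-1,0,0,-2.5,0,0,0],[0.1,-1.8,0,0,0,0,0],[0.1,-2.5,0,0,0,0,0],[0.1,-2.5,0,0,0,0,0],[0.1,-2.3,0,0,0,0,0],[0.1,0,0,0,0,0,0],[0.1,0,0,0,0,0,0]]'
python3 go.py 453.9 103.7 -7.5 6.8
```

```text
time: 20.05
tool_pos: [547.1, 114.8, 37.5]
tcp_rot: [180.0, -0.1, 6.8]
ft_force: [-6.4, -1.5, 18.0]
finger_gap: 0.1
grip_force: 8.9
time: 20.88
tool_pos: [455.0, 103.9, 100.1]
tcp_rot: [180.0, 0.0, 6.8]
ft_force: [0.6, -0.3, -0.4]
finger_gap: 47.2
grip_force: 0.0
pos [455.  103.9 100.1] rot [180.    0.    6.8] j1,j6 [ 7. 90.] gap 47.2 grip 0.0 f [ 0.6 -0.3 -0.4] t 20.8833
shift cm (before turn) [-1.0800e-01  6.0000e-03  1.0759e+01] after turn [-1.0800e-01  6.0000e-03  1.0759e+01] turn rad 0.0 min rows 1.0
```

```bash
python3 - <<'E'
from fit import *
T,Sd=snapshot('top'),snapshot('side')
for p in(T,Sd):
    print([(q,np.round(d['location'],1),d['conf']) for q in('cassette_yellow','face_yellow','plunger_top','cassette_blue','cassette_red') for d in place_of(p,q)[:2]])
m=tmask(Sd,'cassette_yellow',(456,104,14),12)
if m is not None: print(fit([(Sd,m)],CAS,(456,104,np.radians(7)),z=8))
E
python3 go.py 453.9 103.7 -7.5 6.8
```

```text
[('cassette_yellow', array([453.9, 106.7,   8.7]), 0.7), ('face_yellow', array([470.5, 109.8,  14.7]), 0.69), ('plunger_top', array([545.5, 116.5,  71.7]), 0.48), ('cassette_blue', array([6.769e+02, 1.271e+02, 2.000e-01]), 0.73), ('cassette_blue', array([593.9, -96.1,  -1.6]), 0.72), ('cassette_red', array([631.5,   7.8,  -2. ]), 0.85), ('cassette_red', array([ 588.6, -177.4,    2.9]), 0.49)]
[('cassette_yellow', array([451.3, 104. ,   9.4]), 0.57), ('face_yellow', array([473.6, 103.9,  14.9]), 0.62), ('plunger_top', array([549.6, 115.2,  70.1]), 0.58), ('cassette_blue', array([ 5.921e+02, -9.330e+01, -3.000e-01]), 0.66), ('cassette_blue', array([ 452.3, -131. ,    5.1]), 0.31), ('cassette_red', array([ 590.9, -177.6,   -2.7]), 0.71), ('cassette_red', array([ 466.6, -242.3,    5.9]), 0.57)]
(array([453.89653786, 104.39211694,  13.5073577 ]), np.float64(14.07926182237601), np.int64(72))
pos [456.  103.9 100.3] rot [180.    0.    6.8] j1,j6 [ 7. 90.] gap 46.9 grip 0.0 f [ 1.1 -0.9 -0.2] t 21.5333
shift cm (before turn) [-2.1300e-01 -1.0000e-03  1.0777e+01] after turn [-2.1300e-01 -1.0000e-03  1.0777e+01] turn rad -0.0 min rows 1.0
```

```bash

python3 -m handwheel '[[0.1,-0.2,0,2,0,0,0],[0.1,0,0,3,0,0,0],[0.1,0,0,3,0,0,0],[0.1,0,0,1.5,0,0,0],[0.1,0,0,0.9,0,0,0],[0.1,0,0,0.35,0,0,0],[0.1,0,0,0,0,0,0],[-0.9,0,0,0,0,0,0],[-0.9,0,0,0,0,0,0],[-0.9,0,0,0,0,0,0],[-0.9,0,0,0,0,0,0],[-0.9,0,0,0,0,0,0]]' 45
python3 go.py 453.9 103.7 -7.5 6.8
```

```text
time: 22.53
tool_pos: [455.7, 103.9, -5.4]
tcp_rot: [180.0, -0.2, 6.8]
ft_force: [-0.7, -0.1, 6.5]
finger_gap: 26.5
grip_force: 45.0
pos [455.7 103.9  -5.4] rot [180.   -0.2   6.8] j1,j6 [ 7. 90.] gap 26.5 grip 45.0 f [-0.7 -0.1  6.5] t 22.5333
shift cm (before turn) [-0.179  0.002  0.207] after turn [-0.179  0.002  0.207] turn rad -0.0 min rows 1.0
```

```bash

python3 -m handwheel '[[-0.9,0,0,-0.5,0,0,0],[-0.9,0,0,-1.5,0,0,0],[-0.9,0,0,-3,0,0,0],[-0.9,0,0,-3,0,0,0],[-0.9,0,0,-3,0,0,0],[-0.9,0,0,0,0,0,0],[-0.9,0,0,0,0,0,0],[-0.9,0,0,0,0,0,0]]'
python3 go.py 470.4 -244.8 103 97.6
```

```text
time: 23.2
tool_pos: [453.9, 103.7, 102.9]
tcp_rot: [-180.0, -0.0, 6.8]
ft_force: [-0.4, -0.3, -1.0]
finger_gap: 26.5
grip_force: 44.3
pos [453.9 103.7 102.9] rot [-180.    -0.     6.8] j1,j6 [ 7. 90.] gap 26.5 grip 44.3 f [-0.4 -0.3 -1. ] t 23.2
shift cm (before turn) [-2.4910e+00  3.4803e+01 -9.0000e-03] after turn [-3.4765e+01 -2.9770e+00 -9.0000e-03] turn rad -1.585 min rows 13.0
```

```bash

python3 -m handwheel '[[-0.9,-0.2075,2.905,0,0,0,0],[-0.9,-0.2075,2.905,0,0,0,0],[-0.9,-0.2075,2.905,0,0,0,0],[-0.9,-0.2075,2.905,0,0,0,0],[-0.9,-0.2075,2.905,0,0,0,0],[-0.9,-0.2075,2.905,0,0,0,0],[-0.9,-0.2075,2.905,0,0,0,0],[-0.9,-0.2075,2.905,0,0,0,0],[-0.9,-0.2075,2.905,0,0,0,0],[-0.9,-0.2075,2.905,0,0,0,0],[-0.9,-0.2075,2.905,0,0,0,0],[-0.9,-0.2075,2.905,0,0,0,0]]'
python3 -m handwheel '[[-0.9,0,0,0,0,0,-0.122],[-0.9,0,0,0,0,0,-0.122],[-0.9,0,0,0,0,0,-0.122],[-0.9,0,0,0,0,0,-0.122],[-0.9,0,0,0,0,0,-0.122],[-0.9,0,0,0,0,0,-0.122],[-0.9,0,0,0,0,0,-0.122],[-0.9,0,0,0,0,0,-0.122],[-0.9,0,0,0,0,0,-0.122],[-0.9,0,0,0,0,0,-0.122],[-0.9,0,0,0,0,0,-0.122],[-0.9,0,0,0,0,0,-0.122]]'
python3 -m handwheel '[[-0.9,0,0,0,0,0,-0.121],[-0.9,0,0,0,0,0,0],[-0.9,0,0,0,0,0,0]]'
python3 go.py 470.5 -245.4 -6.5 97.6
python3 - <<'E'
from fit import *
T,Sd=snapshot('top'),snapshot('side')
for p in(T,Sd):
    print([(q,np.round(d['location'],1),d['conf']) for q in('cassette_yellow','face_yellow','bay_yellow') for d in place_of(p,q)[:1]])
E
```

```text
time: 24.2
tool_pos: [469.1, -246.1, 100.8]
tcp_rot: [-179.9, 0.1, 6.8]
ft_force: [0.8, 0.2, 0.1]
finger_gap: 26.5
grip_force: 44.4
time: 25.2
tool_pos: [469.3, -244.5, 100.8]
tcp_rot: [-179.8, -0.1, 91.0]
ft_force: [0.1, -0.6, 0.1]
finger_gap: 26.5
grip_force: 44.4
time: 25.45
tool_pos: [469.6, -244.8, 101.3]
tcp_rot: [-179.9, -0.1, 97.4]
ft_force: [0.6, 0.8, 0.8]
finger_gap: 26.5
grip_force: 44.4
pos [ 469.6 -244.8  101.3] rot [-1.799e+02 -1.000e-01  9.740e+01] j1,j6 [-33. -40.] gap 26.5 grip 44.4 f [0.6 0.8 0.8] t 25.45
shift cm (before turn) [-0.075  0.081 10.782] after turn [-0.075  0.081 10.782] turn rad -0.004 min rows 1.0
[('cassette_yellow', array([544. , 115.2,  75.6]), 0.56), ('bay_yellow', array([ 471.6, -247.1,    8.6]), 0.44)]
[('cassette_yellow', array([ 470.6, -244.6,  115.2]), 0.46), ('face_yellow', array([ 469.9, -229.1,  123.2]), 0.56), ('bay_yellow', array([ 467.8, -242.4,    7.2]), 0.56)]
```

```bash

python3 -m handwheel '[[-0.9,0,0,2,0,0,0],[-0.9,0,0,2.5,0,0,0],[-0.9,0,0,2.5,0,0,0],[-0.9,0,0,1,0,0,0],[-0.9,0,0,0.8,0,0,0],[-0.9,0,0,0.5,0,0,0],[-0.9,0,0,0.4,0,0,0],[-0.9,0,0,0.4,0,0,0],[-0.9,0,0,0.3,0,0,0],[-0.9,0,0,0.3,0,0,0],[-0.9,0,0,0.1,0,0,0],[-0.9,0,0,0,0,0,0]]'
python3 -m handwheel '[[-0.9,0,0,0,0,0,0],[-0.9,0,0,0,0,0,0]]'
python3 go.py 470.5 -245.4 -7.4 97.6
```

```text
time: 26.85
tool_pos: [470.5, -245.4, -5.1]
tcp_rot: [180.0, 0.0, 97.6]
ft_force: [-0.6, -0.4, 0.0]
finger_gap: 26.8
grip_force: 44.4
time: 27.02
tool_pos: [470.7, -245.5, -4.8]
tcp_rot: [180.0, 0.0, 97.6]
ft_force: [-0.5, -1.0, -0.4]
finger_gap: 26.1
grip_force: 44.4
pos [ 470.7 -245.5   -4.8] rot [180.    0.   97.6] j1,j6 [-33. -41.] gap 26.1 grip 44.4 f [-0.5 -1.  -0.4] t 27.0167
shift cm (before turn) [ 0.015 -0.021  0.255] after turn [ 0.015 -0.021  0.255] turn rad 0.0 min rows 1.0
```

```bash

python3 -m handwheel '[[-0.9,0,0,0.12,0,0,0],[-0.9,0,0,0,0,0,0]]'
python3 -m handwheel '[[-0.9,0,0,0.1,0,0,0],[-0.9,0,0,0,0,0,0]]'
python3 -m handwheel '[[0.1,0,0,0,0,0,0],[0.1,0,0,0,0,0,0],[0.1,0,0,0,0,0,0],[0.1,0,0,0,0,0,0],[0.1,0,0,-1,0,0,0],[0.1,0,0,-2,0,0,0],[0.1,0,0,-3,0,0,0],[0.1,0,0,-3,0,0,0],[0.1,0,0,-2,0,0,0]]'
python3 - <<'E'
from fit import *
T,Sd=snapshot('top'),snapshot('side')
for p in(T,Sd):
    print([(q,np.round(d['location'],1),round(d['conf'],2)) for q in('cassette_yellow','face_yellow','cassette_blue','face_blue','cassette_red') for d in place_of(p,q)[:2]])
for q,n in dict(b=(592,-93,7,329),r=(592,-173,7,196)).items():
    for p in(T,Sd):
        r=fit([(p,dmask(p,n[:3]))],CAS,(n[0],n[1],np.radians(n[3])));print(q,r[0].round(1),r[1].round(1),r[2])
for p in(T,Sd):
    m=tmask(p,'cassette_yellow',(470,-243,14),12)
    if m is not None: r=fit([(p,m)],CAS,(470,-243,np.radians(97)),z=8);print('y',r[0].round(1),r[1],r[2])
E
python3 go.py 594.1 -93.9 110 149
```

```text
time: 27.18
tool_pos: [470.9, -245.6, -5.4]
tcp_rot: [180.0, 0.0, 97.6]
ft_force: [-2.5, 0.5, 7.6]
finger_gap: 26.5
grip_force: 45.2
time: 27.35
tool_pos: [471.0, -245.7, -5.5]
tcp_rot: [180.0, 0.0, 97.6]
ft_force: [-7.1, 5.3, 17.1]
finger_gap: 26.6
grip_force: 46.2
time: 28.1
tool_pos: [471.5, -246.0, 106.3]
tcp_rot: [179.9, 0.1, 97.6]
ft_force: [-0.1, -0.3, 0.2]
finger_gap: 46.8
grip_force: 0.0
[('cassette_yellow', array([ 4.989e+02, -4.782e+02, -2.000e-01]), 0.52), ('cassette_yellow', array([ 470.9, -245.7,   13. ]), 0.36), ('cassette_blue', array([592. , -92.3,   1.5]), 0.5), ('face_blue', array([606.9, -99.8,  10.3]), 0.73), ('cassette_red', array([630.6,  11.4,  -1.2]), 0.69), ('cassette_red', array([ 592.1, -173.7,   -2.6]), 0.48)]
[('cassette_yellow', array([ 470.9, -246.4,    8.6]), 0.59), ('face_yellow', array([ 468.2, -230.6,   16.9]), 0.47), ('face_yellow', array([ 703.5, -195.3,    2.8]), 0.35), ('cassette_blue', array([594.9, -94.6,   0.7]), 0.46), ('face_blue', array([ 606.7, -103.5,    6. ]), 0.7), ('face_blue', array([ 577.7, -180. ,    8.6]), 0.66), ('cassette_red', array([ 596.1, -176.5,   -3.4]), 0.68), ('cassette_red', array([6.273e+02, 3.900e+00, 5.000e-01]), 0.62)]
b [592.7 -93.1 328.3] 6.2 172
b [591.1 -93.  328.4] 4.6 149
r [ 581.7 -184.6  223.2] 290.0 482
r [ 590.5 -172.9  200.5] 105.5 274
y [ 513.1 -273.7   89.2] 25.0 25
y [ 469.7 -238.    97.5] 24.297085736255283 101
pos [ 470.4 -245.2  102.3] rot [-180.    -0.    97.6] j1,j6 [-33. -41.] gap 46.7 grip 0.0 f [-1.1 -0.1 -0.1] t 28.8
shift cm (before turn) [13.361 14.269 -0.773] after turn [-2.812 19.345 -0.773] turn rad -0.897 min rows 8.0
```

```bash

python3 -m handwheel '[[0.1,1.7005,1.739,0,0,0,0],[0.1,1.7005,1.739,0,0,0,0],[0.1,1.7005,1.739,0,0,0,0],[0.1,1.7005,1.739,0,0,0,0],[0.1,1.7005,1.739,0,0,0,0],[0.1,1.7005,1.739,0,0,0,0],[0.1,1.7005,1.739,0,0,0,0],[0.1,1.7005,1.739,0,0,0,0],[0.1,0,0,0,0,0,-0.1108],[0.1,0,0,0,0,0,-0.1108],[0.1,0,0,0,0,0,-0.1108],[0.1,0,0,0,0,0,-0.1108]]'
python3 -m handwheel '[[0.1,0,0,0,0,0,-0.1108],[0.1,0,0,0,0,0,-0.1108],[0.1,0,0,0,0,0,-0.1108],[0.1,0,0,0,0,0,-0.1108],[0.1,0,0,0,0,0,0],[0.1,0,0,0,0,0,0],[0.1,0,0,0,0,0,0]]'
python3 - <<'E'
from fit import *
T,Sd=snapshot('top'),snapshot('side')
for p in(T,Sd):
    print([(q,np.round(d['location'],1),round(d['conf'],2)) for q in('cassette_blue','face_blue') for d in place_of(p,q)[:1]])
    m=tmask(p,'cassette_yellow',(470,-243,14),12)
    if m is not None: r=fit([(p,m)],CAS,(470,-243,np.radians(97)),z=8);print('y',r[0].round(1),r[1],r[2])
E
python3 go.py 590.3 -92 -14 148.4
```

```text
time: 29.8
tool_pos: [590.4, -91.8, 102.4]
tcp_rot: [-180.0, -0.0, 123.4]
ft_force: [-0.8, 0.1, -0.2]
finger_gap: 46.9
grip_force: 0.0
time: 30.38
tool_pos: [590.4, -92.1, 102.6]
tcp_rot: [-180.0, -0.0, 148.2]
ft_force: [-0.2, -0.4, 0.3]
finger_gap: 46.7
grip_force: 0.0
[('face_blue', array([ 460.3, -216.6,    2.2]), 0.42)]
y [ 471.5 -245.4   97.6] 6.287904652056901 187
[('cassette_blue', array([ 5.95e+02, -9.29e+01,  2.00e-01]), 0.62), ('face_blue', array([ 606.1, -103. ,    5.6]), 0.58)]
pos [590.4 -92.1 102.7] rot [180.    0.  148.4] j1,j6 [-14. -72.] gap 47.2 grip 0.0 f [-0.   0.  -0.5] t 30.7833
shift cm (before turn) [1.7000e-02 4.0000e-03 1.1668e+01] after turn [1.7000e-02 4.0000e-03 1.1668e+01] turn rad -0.001 min rows 1.0
```

Yellow sits in its bay at (471,-245), yaw 97.6, with a good mask fit. Picking blue.

```bash

python3 -m handwheel '[[0.1,0,0,2,0,0,0],[0.1,0,0,3,0,0,0],[0.1,0,0,3,0,0,0],[0.1,0,0,2,0,0,0],[0.1,0,0,1.2,0,0,0],[0.1,0,0,0.45,0,0,0],[0.1,0,0,0,0,0,0],[-0.9,0,0,0,0,0,0],[-0.9,0,0,0,0,0,0],[-0.9,0,0,0,0,0,0],[-0.9,0,0,0,0,0,0],[-0.9,0,0,0,0,0,0]]' 45
python3 go.py 590.3 -92 -14 148.4
python3 -m handwheel '[[-0.9,0,0,-0.5,0,0,0],[-0.9,0,0,-1.5,0,0,0],[-0.9,0,0,-3,0,0,0],[-0.9,0,0,-3,0,0,0],[-0.9,0,0,-3,0,0,0],[-0.9,0,0,-1,0,0,0],[-0.9,0,0,0,0,0,0],[-0.9,0,0,0,0,0,0]]'
python3 go.py 454 103.8 105 186.8
```

```text
time: 31.78
tool_pos: [592.2, -92.5, -11.7]
tcp_rot: [179.9, 0.2, 148.4]
ft_force: [-0.6, 1.0, 7.0]
finger_gap: 26.1
grip_force: 44.9
pos [592.2 -92.5 -11.7] rot [179.9   0.2 148.4] j1,j6 [-14. -72.] gap 26.1 grip 44.9 f [-0.6  1.   7. ] t 31.7833
shift cm (before turn) [ 0.189 -0.055  0.231] after turn [ 0.189 -0.054  0.231] turn rad -0.0 min rows 1.0
time: 32.45
tool_pos: [590.7, -92.2, 106.4]
tcp_rot: [180.0, 0.1, 148.4]
ft_force: [0.6, -0.4, -0.6]
finger_gap: 26.5
grip_force: 44.3
pos [590.7 -92.2 106.4] rot [1.800e+02 1.000e-01 1.484e+02] j1,j6 [-14. -72.] gap 26.5 grip 44.3 f [ 0.6 -0.4 -0.6] t 32.45
shift cm (before turn) [21.912  9.527  0.144] after turn [11.253 21.078  0.144] turn rad -0.67 min rows 6.0
```

```bash

python3 -m handwheel '[[-0.9,2.189,0.952,0,0,0,0],[-0.9,2.189,0.952,0,0,0,0],[-0.9,2.189,0.952,0,0,0,0],[-0.9,2.189,0.952,0,0,0,0],[-0.9,2.189,0.952,0,0,0,0],[-0.9,2.189,0.952,0,0,0,0],[-0.9,2.189,0.952,0,0,0,0],[-0.9,2.189,0.952,0,0,0,0],[-0.9,2.189,0.952,0,0,0,0],[-0.9,2.189,0.952,0,0,0,0],[-0.9,0,0,0,0,0,-0.1117],[-0.9,0,0,0,0,0,-0.1117]]'
python3 -m handwheel '[[-0.9,0,0,0,0,0,-0.1117],[-0.9,0,0,0,0,0,-0.1117],[-0.9,0,0,0,0,0,-0.1117],[-0.9,0,0,0,0,0,-0.1117],[-0.9,0,0,0,0,0,0],[-0.9,0,0,0,0,0,0],[-0.9,0,0,0,0,0,0],[-0.9,0,0,0,0,0,0]]'
python3 - <<'E'
from fit import *
T,Sd=snapshot('top'),snapshot('side')
for p in(T,Sd):
    print([(q,np.round(d['location'],1),round(d['conf'],2)) for q in('cassette_blue','face_blue') for d in place_of(p,q)[:1]])
E
python3 go.py 454 103.8 -7.4 186.8
```

```text
time: 33.45
tool_pos: [451.2, 104.6, 103.4]
tcp_rot: [-179.9, -0.2, 161.6]
ft_force: [-0.2, 0.9, 0.1]
finger_gap: 26.3
grip_force: 44.4
time: 34.12
tool_pos: [453.4, 103.6, 105.4]
tcp_rot: [-180.0, -0.1, -173.4]
ft_force: [0.2, 0.8, 0.0]
finger_gap: 26.3
grip_force: 44.4
[('cassette_blue', array([460.8, 105.9, 113. ]), 0.63), ('face_blue', array([468.5, 105.1, 126.7]), 0.47)]
[('cassette_blue', array([456.2, 104.4,  -2.1]), 0.7), ('face_blue', array([470.3, 104.1, 123.9]), 0.5)]
pos [454.  103.7 106.2] rot [-180.     0.  -173.2] j1,j6 [  7. -90.] gap 26.4 grip 44.4 f [0.4 0.3 0.4] t 34.4167
shift cm (before turn) [-6.0000e-03  1.4000e-02  1.1365e+01] after turn [-6.0000e-03  1.4000e-02  1.1365e+01] turn rad -0.001 min rows 1.0
```

```bash

python3 -m handwheel '[[-0.9,0,0,2,0,0,0],[-0.9,0,0,2.5,0,0,0],[-0.9,0,0,2.5,0,0,0],[-0.9,0,0,1.5,0,0,0],[-0.9,0,0,0.8,0,0,0],[-0.9,0,0,0.5,0,0,0],[-0.9,0,0,0.4,0,0,0],[-0.9,0,0,0.3,0,0,0],[-0.9,0,0,0.3,0,0,0],[-0.9,0,0,0.15,0,0,0],[-0.9,0,0,0,0,0,0],[-0.9,0,0,0,0,0,0]]'
python3 -m handwheel '[[-0.9,0,0,0.1,0,0,0],[-0.9,0,0,0,0,0,0]]'
python3 -m handwheel '[[-0.9,0,0,0.1,0,0,0],[-0.9,0,0,0,0,0,0]]'
```

```text
time: 35.42
tool_pos: [454.2, 103.7, -2.9]
tcp_rot: [180.0, 0.0, -173.2]
ft_force: [-0.0, -0.0, 0.1]
finger_gap: 26.4
grip_force: 44.4
time: 35.58
tool_pos: [454.3, 103.7, -3.7]
tcp_rot: [-180.0, 0.0, -173.2]
ft_force: [-1.1, -0.3, 3.1]
finger_gap: 26.0
grip_force: 44.7
time: 35.75
tool_pos: [454.4, 103.7, -3.8]
tcp_rot: [-180.0, 0.0, -173.2]
ft_force: [-6.7, -0.9, 15.8]
finger_gap: 25.9
grip_force: 46.1
```

Blue touched down 8 mm above its pick height, so it is seated. Releasing and going to the plunger.

```bash

python3 -m handwheel '[[-0.9,0,0,-0.1,0,0,0],[0.1,0,0,0,0,0,0],[0.1,0,0,0,0,0,0],[0.1,0,0,0,0,0,0],[0.1,0,0,0,0,0,0],[0.1,0,0,-1,0,0,0],[0.1,0,0,-2,0,0,0],[0.1,0,0,-3,0,0,0],[0.1,0,0,-3,0,0,0],[-1,0,0,-1,0,0,0],[-1,0,0,0,0,0,0]]'
python3 -m handwheel '[[-1,-1.8,0,0,0,0,0],[-1,-2.5,0,0,0,0,0],[-1,-2.5,0,0,0,0,0],[-1,-2.3,0,0,0,0,0],[-1,-0.2,0,0,0,0,0],[-1,0,0,2,0,0,0],[-1,0,0,1.5,0,0,0],[-1,0,0,0.5,0,0,0],[-1,0,0,0,0,0,0],[-1,0,0,0,0,0,0],[-1,0,0,0,0,0,0]]'
python3 - <<'E'
from fit import *
T,Sd=snapshot('top'),snapshot('side')
for p in(T,Sd):
    print([(q,np.round(d['location'],1),round(d['conf'],2)) for q in('cassette_blue','face_blue','cassette_yellow') for d in place_of(p,q)[:1]])
m=tmask(Sd,'cassette_blue',(456,104,14),12)
if m is not None: print(fit([(Sd,m)],CAS,(456,104,np.radians(7)),z=8))
E
python3 go.py 546.5 114.8 40 186.8
```

```text
time: 36.67
tool_pos: [456.7, 104.0, 99.9]
tcp_rot: [-180.0, 0.4, -173.2]
ft_force: [1.6, -1.2, 0.3]
finger_gap: 24.0
grip_force: 0.0
time: 37.58
tool_pos: [546.5, 114.8, 56.5]
tcp_rot: [180.0, 0.1, -173.2]
ft_force: [1.1, -0.3, 0.0]
finger_gap: 0.0
grip_force: 0.0
[('cassette_blue', array([459.9, 107.5,   4.6]), 0.71), ('face_blue', array([469.1, 106. ,  15. ]), 0.59), ('cassette_yellow', array([ 471.6, -241. ,   10. ]), 0.49)]
[('cassette_blue', array([460.6, 101.4,   6.6]), 0.39), ('face_blue', array([473. , 102.4,  12.2]), 0.6), ('cassette_yellow', array([ 469.1, -246.1,    8.9]), 0.44)]
(array([456.29894673, 103.81157501,   7.43635236]), np.float64(8.370549788542869), np.int64(80))
pos [546.3 114.7  55.9] rot [ 180.     0.  -173.2] j1,j6 [  7. -90.] gap 0.3 grip 0.0 f [-0.2 -0.6 -0.1] t 38.0333
shift cm (before turn) [-0.018  0.006  1.586] after turn [-0.018  0.006  1.586] turn rad -0.0 min rows 1.0
```

```bash

python3 -m handwheel '[[-1,0,0,0.5,0,0,0],[-1,0,0,0.3,0,0,0],[-1,0,0,0.3,0,0,0],[-1,0,0,0.3,0,0,0],[-1,0,0,0.2,0,0,0],[-1,0,0,0.15,0,0,0],[-1,0,0,0,0,0,0],[-1,0,0,0,0,0,0]]'
python3 -m handwheel '[[-1,0,0,0.1,0,0,0],[-1,0,0,0.0,0,0,0]]'
python3 -m handwheel '[[-1,0,0,0.1,0,0,0],[-1,0,0,0.0,0,0,0]]'
```

```text
time: 38.7
tool_pos: [546.7, 114.7, 38.8]
tcp_rot: [-180.0, 0.1, -173.2]
ft_force: [-2.1, -0.9, 8.3]
finger_gap: 0.0
grip_force: 4.0
time: 38.87
tool_pos: [546.7, 114.8, 37.8]
tcp_rot: [180.0, 0.1, -173.2]
ft_force: [-1.6, -0.8, 8.8]
finger_gap: 0.6
grip_force: 4.2
time: 39.03
tool_pos: [546.7, 114.7, 37.5]
tcp_rot: [-180.0, 0.0, -173.2]
ft_force: [-5.7, -0.7, 14.0]
finger_gap: 0.3
grip_force: 7.1
```

```bash

python3 -m handwheel '[[-1,0,0,0.05,0,0,0],[-1,0,0,0.0,0,0,0]]'
python3 -m handwheel '[[-1,0,0,-1,0,0,0],[-1,0,0,-1,0,0,0],[-1,0,0,-2,0,0,0],[-1,0,0,-2.5,0,0,0],[0.1,1.8,0,0,0,0,0],[0.1,2.5,0,0,0,0,0],[0.1,2.5,0,0,0,0,0],[0.1,2.3,0,0,0,0,0],[0.1,0.2,0,0,0,0,0],[0.1,0,0,0,0,0,0],[0.1,0,0,0,0,0,0],[0.1,0,0,0,0,0,0]]'
python3 go.py 454 103.8 -5 186.8
```

```text
time: 39.2
tool_pos: [546.8, 114.7, 37.4]
tcp_rot: [-180.0, 0.0, -173.2]
ft_force: [-6.7, -1.7, 18.1]
finger_gap: 0.1
grip_force: 9.1
time: 40.2
tool_pos: [454.8, 103.8, 101.0]
tcp_rot: [180.0, 0.1, -173.2]
ft_force: [-0.3, -0.1, 0.5]
finger_gap: 46.8
grip_force: 0.0
pos [454.8 103.8 101. ] rot [ 1.800e+02  1.000e-01 -1.732e+02] j1,j6 [  7. -90.] gap 46.8 grip 0.0 f [-0.3 -0.1  0.5] t 40.2
shift cm (before turn) [ 0.083  0.015 10.596] after turn [ 0.083  0.015 10.596] turn rad -0.0 min rows 1.0
```

```bash

python3 -m handwheel '[[0.1,0.05,0,2,0,0,0],[0.1,0,0,3,0,0,0],[0.1,0,0,3,0,0,0],[0.1,0,0,1.5,0,0,0],[0.1,0,0,0.8,0,0,0],[0.1,0,0,0.3,0,0,0],[0.1,0,0,0,0,0,0],[-0.9,0,0,0,0,0,0],[-0.9,0,0,0,0,0,0],[-0.9,0,0,0,0,0,0],[-0.9,0,0,0,0,0,0],[-0.9,0,0,0,0,0,0]]' 45
python3 go.py 454 103.8 -5 186.8
python3 -m handwheel '[[-0.9,0,0,-0.5,0,0,0],[-0.9,0,0,-1.5,0,0,0],[-0.9,0,0,-3,0,0,0],[-0.9,0,0,-3,0,0,0],[-0.9,0,0,-3,0,0,0],[-0.9,0,0,0,0,0,0],[-0.9,0,0,0,0,0,0],[-0.9,0,0,0,0,0,0]]'
python3 go.py 477.3 -296.8 105 97.6
```

```text
time: 41.2
tool_pos: [455.1, 103.8, -3.6]
tcp_rot: [-180.0, 0.2, -173.2]
ft_force: [0.1, -0.1, 7.6]
finger_gap: 26.2
grip_force: 45.0
pos [455.1 103.8  -3.6] rot [-180.     0.2 -173.2] j1,j6 [  7. -90.] gap 26.2 grip 45.0 f [ 0.1 -0.1  7.6] t 41.2
shift cm (before turn) [0.11  0.012 0.136] after turn [0.11  0.012 0.136] turn rad -0.0 min rows 1.0
time: 41.87
tool_pos: [453.2, 103.6, 104.6]
tcp_rot: [-180.0, 0.0, -173.2]
ft_force: [-0.6, -0.2, -0.7]
finger_gap: 25.7
grip_force: 44.3
pos [453.2 103.6 104.6] rot [-180.     0.  -173.2] j1,j6 [  7. -90.] gap 25.7 grip 44.3 f [-0.6 -0.2 -0.7] t 41.8667
shift cm (before turn) [ 2.3470e+00 -4.0043e+01 -3.7000e-02] after turn [-4.0007e+01 -2.9070e+00 -3.7000e-02] turn rad 1.557 min rows 13.0
```

```bash

python3 -m handwheel '[[-0.9,0.1676,-2.86,0,0,0,0],[-0.9,0.1676,-2.86,0,0,0,0],[-0.9,0.1676,-2.86,0,0,0,0],[-0.9,0.1676,-2.86,0,0,0,0],[-0.9,0.1676,-2.86,0,0,0,0],[-0.9,0.1676,-2.86,0,0,0,0],[-0.9,0.1676,-2.86,0,0,0,0],[-0.9,0.1676,-2.86,0,0,0,0],[-0.9,0.1676,-2.86,0,0,0,0],[-0.9,0.1676,-2.86,0,0,0,0],[-0.9,0.1676,-2.86,0,0,0,0],[-0.9,0.1676,-2.86,0,0,0,0]]'
python3 -m handwheel '[[-0.9,0.1676,-2.86,0,0,0,0],[-0.9,0.1676,-2.86,0,0,0,0],[-0.9,0,0,0,0,0,0.1198],[-0.9,0,0,0,0,0,0.1198],[-0.9,0,0,0,0,0,0.1198],[-0.9,0,0,0,0,0,0.1198],[-0.9,0,0,0,0,0,0.1198],[-0.9,0,0,0,0,0,0.1198],[-0.9,0,0,0,0,0,0.1198],[-0.9,0,0,0,0,0,0.1198],[-0.9,0,0,0,0,0,0.1198],[-0.9,0,0,0,0,0,0.1198]]'
python3 -m handwheel '[[-0.9,0,0,0,0,0,0.1198],[-0.9,0,0,0,0,0,0.1198],[-0.9,0,0,0,0,0,0.1198],[-0.9,0,0,0,0,0,0],[-0.9,0,0,0,0,0,0],[-0.9,0,0,0,0,0,0],[-0.9,0,0,0,0,0,0]]'
python3 - <<'E'
from fit import *
T,Sd=snapshot('top'),snapshot('side')
for p in(T,Sd):
    print([(q,np.round(d['location'],1),round(d['conf'],2)) for q in('cassette_blue','face_blue','bay_blue') for d in place_of(p,q)[:1]])
E
python3 go.py 477.3 -296.8 -5 97.6
```

```text
time: 42.87
tool_pos: [472.6, -240.2, 102.6]
tcp_rot: [179.9, -0.2, -173.2]
ft_force: [-0.5, 0.7, 0.0]
finger_gap: 26.4
grip_force: 44.4
time: 43.87
tool_pos: [476.2, -295.8, 102.4]
tcp_rot: [-179.9, -0.2, 117.8]
ft_force: [-0.7, 0.8, -0.6]
finger_gap: 26.1
grip_force: 44.4
time: 44.45
tool_pos: [477.1, -296.5, 104.0]
tcp_rot: [-180.0, -0.0, 97.7]
ft_force: [0.3, 0.6, 0.3]
finger_gap: 26.3
grip_force: 44.4
[('face_blue', array([ 474.9, -299.8,   10.6]), 0.74), ('bay_blue', array([ 474.5, -302.3,   10.5]), 0.52)]
[('cassette_blue', array([ 480.2, -298.1,  112.4]), 0.45), ('face_blue', array([ 475.5, -312.8,  123.6]), 0.72), ('bay_blue', array([ 479.2, -297.9,  115. ]), 0.56)]
pos [ 477.5 -296.8  104.7] rot [180.    0.   97.6] j1,j6 [-37. -45.] gap 26.3 grip 44.4 f [-0.3  0.3 -0.5] t 44.85
shift cm (before turn) [-0.    -0.02  10.974] after turn [-0.    -0.02  10.974] turn rad -0.0 min rows 1.0
```

Aligned over the blue bay. Lowering until it touches.

```bash

python3 -m handwheel '[[-0.9,0,0,2,0,0,0],[-0.9,0,0,2.5,0,0,0],[-0.9,0,0,2.5,0,0,0],[-0.9,0,0,1.5,0,0,0],[-0.9,0,0,0.8,0,0,0],[-0.9,0,0,0.4,0,0,0],[-0.9,0,0,0.4,0,0,0],[-0.9,0,0,0.3,0,0,0],[-0.9,0,0,0.2,0,0,0],[-0.9,0,0,0.15,0,0,0],[-0.9,0,0,0,0,0,0],[-0.9,0,0,0,0,0,0]]'
python3 -m handwheel '[[-0.9,0,0,0.1,0,0,0],[-0.9,0,0,0,0,0,0]]'
python3 -m handwheel '[[-0.9,0,0,0.1,0,0,0],[-0.9,0,0,0,0,0,0]]'
```

```text
time: 45.85
tool_pos: [477.7, -297.0, -2.4]
tcp_rot: [180.0, 0.0, 97.6]
ft_force: [0.4, 0.7, -0.5]
finger_gap: 26.0
grip_force: 44.4
time: 46.02
tool_pos: [477.7, -297.0, -3.6]
tcp_rot: [180.0, 0.0, 97.6]
ft_force: [0.4, -0.2, -0.7]
finger_gap: 26.1
grip_force: 44.5
time: 46.18
tool_pos: [477.8, -297.0, -3.6]
tcp_rot: [180.0, 0.0, 97.6]
ft_force: [-4.0, 2.3, 9.1]
finger_gap: 26.3
grip_force: 45.5
```

```bash

python3 -m handwheel '[[-0.9,0,0,-0.05,0,0,0],[0.1,0,0,0,0,0,0],[0.1,0,0,0,0,0,0],[0.1,0,0,0,0,0,0],[0.1,0,0,0,0,0,0],[0.1,0,0,-1,0,0,0],[0.1,0,0,-2,0,0,0],[0.1,0,0,-3,0,0,0],[0.1,0,0,-3,0,0,0],[0.1,0,0,-2,0,0,0],[0.1,0,0,0,0,0,0],[0.1,0,0,0,0,0,0]]'
python3 - <<'E'
from fit import *
T,Sd=snapshot('top'),snapshot('side')
for p in(T,Sd):
    print([(q,np.round(d['location'],1),round(d['conf'],2)) for q in('cassette_blue','face_blue','cassette_yellow','cassette_red','face_red') for d in place_of(p,q)[:2]])
    for mk in (dmask(p,(592,-173,7)),tmask(p,'cassette_red',(592,-173,7),8)):
        if mk is None: continue
        r=fit([(p,mk)],CAS,(592,-173,np.radians(197)));print('r',r[0].round(1),r[1].round(1),r[2])
E
python3 go.py 594.3 -172.2 105 197
```

```text
time: 47.18
tool_pos: [478.7, -297.7, 108.2]
tcp_rot: [179.8, 0.2, 97.6]
ft_force: [0.7, 0.2, -0.7]
finger_gap: 47.3
grip_force: 0.0
[('cassette_blue', array([ 457.1, -134.9,    8.3]), 0.56), ('cassette_blue', array([ 478.3, -296.6,    3.5]), 0.5), ('face_blue', array([ 477.1, -312.3,   17.7]), 0.61), ('face_blue', array([ 498.6, -477.7,   -2. ]), 0.43), ('cassette_yellow', array([ 471.8, -242.9,    7.7]), 0.61), ('cassette_yellow', array([ 580.2, -178.9,    9. ]), 0.36), ('cassette_red', array([629.6,   8.7,  -2. ]), 0.85), ('cassette_red', array([ 589.5, -176. ,    1.6]), 0.75), ('face_red', array([622.1, -19.3,  10.5]), 0.74), ('face_red', array([ 579.9, -180.1,   12.1]), 0.43)]
r [ 593.9 -172.8  196.1] 8.7 184
r [ 591.7 -173.3  195.5] 9.4 192
[('cassette_blue', array([ 475.9, -299.7,    9.7]), 0.7), ('cassette_blue', array([ 596.6, -177.4,   -1.3]), 0.3), ('face_blue', array([ 480.8, -313.7,   16.7]), 0.56), ('cassette_yellow', array([453.9, 106.1,  11.3]), 0.64), ('cassette_yellow', array([ 466.6, -246.7,    8.9]), 0.43), ('cassette_red', array([627.9,   2.5,   3.3]), 0.6), ('cassette_red', array([ 593.7, -178. ,    1.1]), 0.44), ('face_red', array([620.5, -15.6,   6.7]), 0.64), ('face_red', array([ 574.3, -177.5,   11. ]), 0.47)]
r [ 590.9 -171.7  197.5] 6.1 172
r [ 591.5 -172.8  195.2] 6.7 150
pos [ 477.4 -296.8  105.6] rot [-180.    -0.    97.6] j1,j6 [-37. -45.] gap 46.7 grip 0.0 f [-0.6  0.8 -0.1] t 47.8833
shift cm (before turn) [10.81  13.223  0.061] after turn [-14.817   8.495   0.061] turn rad -1.736 min rows 15.0
```

```bash

python3 -m handwheel '[[0.1,1.804,2.205,0,0,0,0],[0.1,1.804,2.205,0,0,0,0],[0.1,1.804,2.205,0,0,0,0],[0.1,1.804,2.205,0,0,0,0],[0.1,1.804,2.205,0,0,0,0],[0.1,1.804,2.205,0,0,0,0],[0.1,0,0,0,0,0,0.1178],[0.1,0,0,0,0,0,0.1178],[0.1,0,0,0,0,0,0.1178],[0.1,0,0,0,0,0,0.1178],[0.1,0,0,0,0,0,0.1178],[0.1,0,0,0,0,0,0.1178]]'
python3 -m handwheel '[[0.1,0,0,0,0,0,0.1178],[0.1,0,0,0,0,0,0.1178],[0.1,0,0,0,0,0,0.1178],[0.1,0,0,0,0,0,0.1178],[0.1,0,0,0,0,0,0.1178],[0.1,0,0,0,0,0,0.1178],[0.1,0,0,0,0,0,0],[0.1,0,0,0,0,0,0],[0.1,0,0,0,0,0,0]]'
python3 - <<'E'
from fit import *
T,Sd=snapshot('top'),snapshot('side')
for p in(T,Sd):
    print([(q,np.round(d['location'],1),round(d['conf'],2)) for q in('cassette_red','face_red') for d in place_of(p,q)[:2]])
    for q,n in (('cassette_yellow',(470,-243,14,97)),('cassette_blue',(477,-299,14,277))):
        m=tmask(p,q,n[:3],12)
        if m is not None: r=fit([(p,m)],CAS,(n[0],n[1],np.radians(n[3])),z=8);print(q,r[0].round(1),r[1],r[2])
E
python3 go.py 594.2 -172 -13.5 16.6
```

```text
time: 48.88
tool_pos: [594.4, -171.9, 105.6]
tcp_rot: [-180.0, 0.0, 56.7]
ft_force: [-0.7, -0.6, 1.0]
finger_gap: 47.0
grip_force: 0.0
time: 49.63
tool_pos: [594.4, -172.1, 105.7]
tcp_rot: [180.0, -0.0, 16.8]
ft_force: [-0.0, -0.2, -1.1]
finger_gap: 46.9
grip_force: 0.0
[('cassette_red', array([ 589. , -175.4,    1.3]), 0.6), ('cassette_red', array([632.5,   8.9,  -2. ]), 0.48), ('face_red', array([ 578.8, -179.5,   11. ]), 0.45)]
cassette_yellow [ 474.1 -242.1   90.9] 5.423575547866204 178
cassette_blue [ 479.1 -297.6  276. ] 17.240415224913495 158
[('cassette_red', array([628.4,   7.4,   1.5]), 0.62), ('cassette_red', array([ 593.8, -174.3,   -3.7]), 0.55), ('face_red', array([620.7, -14.7,   9.1]), 0.59), ('face_red', array([ 575.6, -181.9,    8.1]), 0.5)]
cassette_yellow [ 472.4 -237.7   91.6] 20.205059592464437 116
cassette_blue [ 477.  -294.   276.9] 10.983083429450211 163
pos [ 594.3 -172.   105.7] rot [-180.     0.    16.6] j1,j6 [-21.  53.] gap 47.0 grip 0.0 f [-0.1 -0.2  0.7] t 50.1333
shift cm (before turn) [-1.3000e-02 -8.0000e-03  1.1916e+01] after turn [-1.3000e-02 -8.0000e-03  1.1916e+01] turn rad -0.0 min rows 1.0
```

```bash

python3 -m handwheel '[[0.1,0,0,2,0,0,0],[0.1,0,0,3,0,0,0],[0.1,0,0,3,0,0,0],[0.1,0,0,2,0,0,0],[0.1,0,0,1.4,0,0,0],[0.1,0,0,0.5,0,0,0],[0.1,0,0,0,0,0,0],[-0.9,0,0,0,0,0,0],[-0.9,0,0,0,0,0,0],[-0.9,0,0,0,0,0,0],[-0.9,0,0,0,0,0,0],[-0.9,0,0,0,0,0,0]]' 45
python3 go.py 594.2 -172 -13.5 16.6
python3 -m handwheel '[[-0.9,0,0,-0.5,0,0,0],[-0.9,0,0,-1.5,0,0,0],[-0.9,0,0,-3,0,0,0],[-0.9,0,0,-3,0,0,0],[-0.9,0,0,-3,0,0,0],[-0.9,0,0,-1,0,0,0],[-0.9,0,0,0,0,0,0],[-0.9,0,0,0,0,0,0]]'
python3 go.py 454 103.8 106 186.8
python3 - <<'E'
from fit import *
T=snapshot('top')
w=(230,215,325,265);cv2.imwrite('pics/bays.png',crop(T,w,8))
E
```

```text
time: 51.13
tool_pos: [596.0, -172.6, -11.2]
tcp_rot: [179.9, -0.2, 16.6]
ft_force: [0.4, 0.2, 6.0]
finger_gap: 26.5
grip_force: 45.0
pos [ 596.  -172.6  -11.2] rot [179.9  -0.2  16.6] j1,j6 [-21.  53.] gap 26.5 grip 45.0 f [0.4 0.2 6. ] t 51.1333
shift cm (before turn) [-0.154 -0.112  0.226] after turn [-0.154 -0.113  0.226] turn rad -0.0 min rows 1.0
time: 51.8
tool_pos: [594.6, -172.1, 106.9]
tcp_rot: [180.0, -0.1, 16.6]
ft_force: [-1.0, -0.3, -1.2]
finger_gap: 26.0
grip_force: 44.3
pos [ 594.6 -172.1  106.9] rot [ 1.80e+02 -1.00e-01  1.66e+01] j1,j6 [-21.  53.] gap 26.0 grip 44.3 f [-1.  -0.3 -1.2] t 51.8
shift cm (before turn) [ -5.607 -30.456   0.092] after turn [10.695 29.062  0.092] turn rad -2.971 min rows 24.0
```

View pics/bays.png

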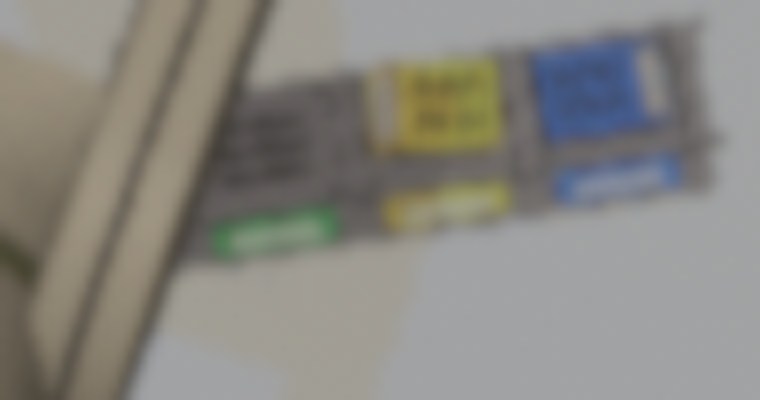

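Yellow, at about (435,105) in the crop, has turned slightly in its bay, so I'll recheck it later. Blue is aligned. Carrying red to the nest.

```bash

python3 -m handwheel '[[-0.9,-0.506,-2.767,0,0,0,0],[-0.9,-0.506,-2.767,0,0,0,0],[-0.9,-0.506,-2.767,0,0,0,0],[-0.9,-0.506,-2.767,0,0,0,0],[-0.9,-0.506,-2.767,0,0,0,0],[-0.9,-0.506,-2.767,0,0,0,0],[-0.9,-0.506,-2.767,0,0,0,0],[-0.9,-0.506,-2.767,0,0,0,0],[-0.9,-0.506,-2.767,0,0,0,0],[-0.9,-0.506,-2.767,0,0,0,0],[-0.9,-0.506,-2.767,0,0,0,0],[-0.9,0,0,0,0,0,-0.1188]]'
python3 -m handwheel '[[-0.9,0,0,0,0,0,-0.1188],[-0.9,0,0,0,0,0,-0.1188],[-0.9,0,0,0,0,0,-0.1188],[-0.9,0,0,0,0,0,-0.1188],[-0.9,0,0,0,0,0,-0.1188],[-0.9,0,0,0,0,0,-0.1188],[-0.9,0,0,0,0,0,-0.1188],[-0.9,0,0,0,0,0,-0.1188],[-0.9,0,0,0,0,0,-0.1188],[-0.9,0,0,0,0,0,-0.1188],[-0.9,0,0,0,0,0,-0.1188],[-0.9,0,0,0,0,0,-0.1188]]'
python3 -m handwheel '[[-0.9,0,0,0,0,0,-0.1188],[-0.9,0,0,0,0,0,-0.1188],[-0.9,0,0,0,0,0,-0.1188],[-0.9,0,0,0,0,0,-0.1188],[-0.9,0,0,0,0,0,-0.1188],[-0.9,0,0,0,0,0,-0.1188],[-0.9,0,0,0,0,0,-0.1188],[-0.9,0,0,0,0,0,-0.1188],[-0.9,0,0,0,0,0,-0.1188],[-0.9,0,0,0,0,0,-0.1188],[-0.9,0,0,0,0,0,-0.1188],[-0.9,0,0,0,0,0,-0.1188]]'
python3 -m handwheel '[[-0.9,0,0,0,0,0,0],[-0.9,0,0,0,0,0,0],[-0.9,0,0,0,0,0,0]]'
python3 go.py 454 103.8 -3.5 186.8
python3 - <<'E'
from fit import *
T,Sd=snapshot('top'),snapshot('side')
for p in(T,Sd):
    print([(q,np.round(d['location'],1),round(d['conf'],2)) for q in('cassette_red','face_red') for d in place_of(p,q)[:2]])
    for q,n in (('cassette_yellow',(470,-243,14,97)),('cassette_blue',(477,-299,14,277))):
        m=tmask(p,q,n[:3],12)
        if m is not None: r=fit([(p,m)],CAS,(n[0],n[1],np.radians(n[3])),z=8);print(q,r[0].round(1),r[1],r[2])
E
```

```text
time: 52.85
tool_pos: [450.2, 107.1, 103.7]
tcp_rot: [-179.8, 0.3, 23.2]
ft_force: [0.1, -0.8, -0.2]
finger_gap: 26.2
grip_force: 44.4
time: 53.85
tool_pos: [452.3, 103.6, 103.9]
tcp_rot: [-179.7, -0.0, 105.4]
ft_force: [-0.6, -0.5, -0.4]
finger_gap: 25.7
grip_force: 44.4
time: 54.85
tool_pos: [452.3, 103.6, 103.9]
tcp_rot: [180.0, -0.3, -172.9]
ft_force: [1.4, 0.8, 0.3]
finger_gap: 25.9
grip_force: 44.4
time: 55.1
tool_pos: [453.3, 103.7, 105.4]
tcp_rot: [180.0, -0.1, -173.5]
ft_force: [0.4, 0.2, -0.3]
finger_gap: 26.0
grip_force: 44.4
pos [453.3 103.7 105.4] rot [ 1.800e+02 -1.000e-01 -1.735e+02] j1,j6 [  7. -90.] gap 26.0 grip 44.4 f [ 0.4  0.2 -0.3] t 55.1
shift cm (before turn) [-7.1000e-02 -2.0000e-03  1.0886e+01] after turn [-7.1000e-02 -2.0000e-03  1.0886e+01] turn rad -0.005 min rows 1.0
[('cassette_red', array([453. , 104.6, 119.5]), 0.61), ('cassette_red', array([628.7,  10.1,  -2.7]), 0.59), ('face_red', array([475.5, 105. , 125.7]), 0.39)]
cassette_yellow [ 474.5 -242.9   94.2] 7.135624759707804 190
cassette_blue [ 478.1 -297.4  276.8] 8.535455594002306 168
[('cassette_red', array([ 6.291e+02,  4.100e+00, -4.000e-01]), 0.56), ('cassette_red', array([461.9, 102.8, 112.2]), 0.38), ('face_red', array([619.6, -16.5,  11.5]), 0.46), ('face_red', array([474.8, 104.6, 124. ]), 0.44)]
cassette_yellow [ 472.2 -237.8   97.4] 44.824882737408686 80
cassette_blue [ 477.3 -293.8  275.5] 12.076324490580546 167
```

```bash

python3 -m handwheel '[[-0.9,0,0,2,0,0,0],[-0.9,0,0,2.5,0,0,0],[-0.9,0,0,2.5,0,0,0],[-0.9,0,0,1.5,0,0,0],[-0.9,0,0,0.8,0,0,0],[-0.9,0,0,0.5,0,0,0],[-0.9,0,0,0.4,0,0,0],[-0.9,0,0,0.3,0,0,0],[-0.9,0,0,0.2,0,0,0],[-0.9,0,0,0.15,0,0,0],[-0.9,0,0,0,0,0,0],[-0.9,0,0,0,0,0,0]]'
python3 -m handwheel '[[-0.9,0,0,0.1,0,0,0],[-0.9,0,0,0,0,0,0]]'
python3 -m handwheel '[[-0.9,0,0,0.1,0,0,0],[-0.9,0,0,0,0,0,0]]'
```

```text
time: 56.6
tool_pos: [454.6, 103.9, -1.4]
tcp_rot: [-180.0, 0.0, -173.3]
ft_force: [0.4, 0.2, -0.3]
finger_gap: 26.2
grip_force: 44.4
time: 56.77
tool_pos: [454.4, 103.9, -2.7]
tcp_rot: [180.0, 0.0, -173.3]
ft_force: [-0.1, -0.8, -0.5]
finger_gap: 25.9
grip_force: 44.4
time: 56.93
tool_pos: [454.5, 103.9, -3.3]
tcp_rot: [-180.0, 0.0, -173.3]
ft_force: [-3.3, -0.5, 5.9]
finger_gap: 26.4
grip_force: 45.0
```

Red is seated at -3.3, as predicted. Releasing and going to the plunger.

```bash

python3 -m handwheel '[[-0.9,0,0,-0.03,0,0,0],[0.1,0,0,0,0,0,0],[0.1,0,0,0,0,0,0],[0.1,0,0,0,0,0,0],[0.1,0,0,0,0,0,0],[0.1,0,0,-1,0,0,0],[0.1,0,0,-2,0,0,0],[0.1,0,0,-3,0,0,0],[0.1,0,0,-3,0,0,0],[-1,0,0,-1,0,0,0],[-1,0,0,0,0,0,0]]'
python3 -m handwheel '[[-1,-1.8,0,0,0,0,0],[-1,-2.5,0,0,0,0,0],[-1,-2.5,0,0,0,0,0],[-1,-2.3,0,0,0,0,0],[-1,-0.2,0,0,0,0,0],[-1,0,0,2,0,0,0],[-1,0,0,1.5,0,0,0],[-1,0,0,0.5,0,0,0],[-1,0,0,0,0,0,0],[-1,0,0,0,0,0,0],[-1,0,0,0,0,0,0]]'
python3 - <<'E'
from fit import *
T,Sd=snapshot('top'),snapshot('side')
for p in(T,Sd):
    print([(q,np.round(d['location'],1),round(d['conf'],2)) for q in('cassette_red','face_red') for d in place_of(p,q)[:2]])
m=tmask(Sd,'cassette_red',(456,104,14),12)
if m is not None: print(fit([(Sd,m)],CAS,(456,104,np.radians(7)),z=8))
E
python3 go.py 546.5 114.8 37.5 186.8
```

```text
time: 57.85
tool_pos: [457.1, 104.2, 100.8]
tcp_rot: [-180.0, 0.4, -173.3]
ft_force: [1.0, 0.2, -0.2]
finger_gap: 23.5
grip_force: 0.0
time: 58.77
tool_pos: [546.9, 114.8, 57.3]
tcp_rot: [180.0, 0.1, -173.3]
ft_force: [-0.1, 0.9, -0.0]
finger_gap: -0.2
grip_force: 0.0
[('cassette_red', array([630.6,  10.6,  -3.8]), 0.78), ('cassette_red', array([458.4, 102.6,   8.1]), 0.57), ('face_red', array([618.3, -16.3,  10. ]), 0.73), ('face_red', array([475.6, 103.7,  17.6]), 0.69)]
[('cassette_red', array([460.1, 101.4,   6. ]), 0.58), ('cassette_red', array([ 6.278e+02,  4.600e+00, -6.000e-01]), 0.51), ('face_red', array([473.6, 104.5,  14.6]), 0.55), ('face_red', array([620.1, -14.6,   9.8]), 0.51)]
(array([457.41033985, 106.79971182, 353.92675887]), np.float64(4.916109188773548), np.int64(103))
pos [546.8 114.8  56.9] rot [-180.     0.  -173.3] j1,j6 [  7. -90.] gap -0.0 grip 0.0 f [-0.1  0.4 -0.2] t 59.1167
shift cm (before turn) [0.03  0.005 1.94 ] after turn [0.03  0.005 1.94 ] turn rad -0.001 min rows 1.0
```

```bash

python3 -m handwheel '[[-1,0,0,0.6,0,0,0],[-1,0,0,0.3,0,0,0],[-1,0,0,0.3,0,0,0],[-1,0,0,0.3,0,0,0],[-1,0,0,0.2,0,0,0],[-1,0,0,0.15,0,0,0],[-1,0,0,0,0,0,0],[-1,0,0,0,0,0,0]]'
python3 -m handwheel '[[-1,0,0,0.1,0,0,0],[-1,0,0,0.0,0,0,0]]'
python3 -m handwheel '[[-1,0,0,0.13,0,0,0],[-1,0,0,0.0,0,0,0]]'
```

```text
time: 59.78
tool_pos: [547.1, 114.8, 38.6]
tcp_rot: [-180.0, 0.1, -173.3]
ft_force: [-1.0, 0.5, 8.9]
finger_gap: -0.1
grip_force: 4.0
time: 59.95
tool_pos: [547.1, 114.8, 37.6]
tcp_rot: [-180.0, 0.1, -173.3]
ft_force: [-1.7, -0.6, 9.7]
finger_gap: 0.1
grip_force: 4.2
time: 60.12
tool_pos: [547.2, 114.8, 37.5]
tcp_rot: [-180.0, 0.1, -173.3]
ft_force: [-6.6, -0.8, 18.2]
finger_gap: 0.1
grip_force: 9.0
```

```bash

python3 -m handwheel '[[-1,0,0,-1,0,0,0],[-1,0,0,-1,0,0,0],[-1,0,0,-2,0,0,0],[-1,0,0,-2.5,0,0,0],[0.1,1.8,0,0,0,0,0],[0.1,2.5,0,0,0,0,0],[0.1,2.5,0,0,0,0,0],[0.1,2.3,0,0,0,0,0],[0.1,0.2,0,0,0,0,0],[0.1,0,0,0,0,0,0],[0.1,0,0,0,0,0,0],[0.1,0,0,0,0,0,0]]'
python3 - <<'E'
from fit import *
T,Sd=snapshot('top'),snapshot('side')
for p in(T,Sd):
    print([(q,np.round(d['location'],1),round(d['conf'],2)) for q in('cassette_red','face_red','plunger_top') for d in place_of(p,q)[:2]])
E
python3 go.py 454 103.8 -4.5 186.7
```

```text
time: 61.12
tool_pos: [455.2, 103.9, 101.0]
tcp_rot: [-180.0, 0.0, -173.3]
ft_force: [0.7, 1.2, -0.2]
finger_gap: 47.0
grip_force: 0.0
[('cassette_red', array([6.305e+02, 1.100e+01, 6.000e-01]), 0.85), ('cassette_red', array([457.5, 104. ,  10.9]), 0.43), ('face_red', array([619.9, -18.4,  10.5]), 0.82), ('face_red', array([476.4, 105.9,  18. ]), 0.54), ('plunger_top', array([546.6, 118.4,  71.1]), 0.44)]
[('cassette_red', array([626.9,   3.4,   2.5]), 0.66), ('cassette_red', array([458.2, 103.3,   4.4]), 0.54), ('face_red', array([622.4, -14. ,   8.1]), 0.68), ('face_red', array([473.3, 106.5,  14.4]), 0.47), ('plunger_top', array([548.2, 113.7,  68.1]), 0.41)]
pos [454.3 103.8 100.6] rot [ 180.    -0.  -173.3] j1,j6 [  7. -90.] gap 47.0 grip 0.0 f [-0.2 -0.4 -0.5] t 61.5167
shift cm (before turn) [3.1000e-02 2.0000e-03 1.0508e+01] after turn [3.1000e-02 2.0000e-03 1.0508e+01] turn rad 0.001 min rows 1.0
```

```bash

python3 -m handwheel '[[0.1,0.03,0,2,0,0,0],[0.1,0,0,3,0,0,0],[0.1,0,0,3,0,0,0],[0.1,0,0,1.5,0,0,0],[0.1,0,0,0.7,0,0,0],[0.1,0,0,0.3,0,0,0],[0.1,0,0,0,0,0,0],[-0.9,0,0,0,0,0,0],[-0.9,0,0,0,0,0,0],[-0.9,0,0,0,0,0,0],[-0.9,0,0,0,0,0,0],[-0.9,0,0,0,0,0,0]]' 45
python3 -m handwheel '[[-0.9,0,0,-0.5,0,0,0],[-0.9,0,0,-1.5,0,0,0],[-0.9,0,0,-3,0,0,0],[-0.9,0,0,-3,0,0,0],[-0.9,0,0,-3,0,0,0],[-0.9,0,0,0,0,0,0],[-0.9,0,0,0,0,0,0],[-0.9,0,0,0,0,0,0],[-0.9,0,0,0,0,0,0]]'
python3 go.py 455.1 -130.3 105 97.6
```

```text
time: 62.52
tool_pos: [455.5, 104.0, -2.6]
tcp_rot: [-180.0, 0.2, -173.3]
ft_force: [-1.2, 0.2, 7.2]
finger_gap: 26.4
grip_force: 44.8
time: 63.27
tool_pos: [453.0, 103.7, 104.6]
tcp_rot: [180.0, -0.1, -173.3]
ft_force: [-0.6, 0.4, -0.4]
finger_gap: 25.9
grip_force: 44.3
pos [453.  103.7 104.6] rot [ 1.800e+02 -1.000e-01 -1.733e+02] j1,j6 [  7. -90.] gap 25.9 grip 44.3 f [-0.6  0.4 -0.4] t 63.2667
shift cm (before turn) [  2.534 -23.262  -0.045] after turn [-23.221  -2.883  -0.045] turn rad 1.556 min rows 13.0
```

```bash

python3 -m handwheel '[[-0.9,0.315,-2.908,0,0,0,0],[-0.9,0.315,-2.908,0,0,0,0],[-0.9,0.315,-2.908,0,0,0,0],[-0.9,0.315,-2.908,0,0,0,0],[-0.9,0.315,-2.908,0,0,0,0],[-0.9,0.315,-2.908,0,0,0,0],[-0.9,0.315,-2.908,0,0,0,0],[-0.9,0.315,-2.908,0,0,0,0],[-0.9,0,0,0,0,0,0.1197],[-0.9,0,0,0,0,0,0.1197],[-0.9,0,0,0,0,0,0.1197],[-0.9,0,0,0,0,0,0.1197]]'
python3 -m handwheel '[[-0.9,0,0,0,0,0,0.1197],[-0.9,0,0,0,0,0,0.1197],[-0.9,0,0,0,0,0,0.1197],[-0.9,0,0,0,0,0,0.1197],[-0.9,0,0,0,0,0,0.1197],[-0.9,0,0,0,0,0,0.1197],[-0.9,0,0,0,0,0,0.1197],[-0.9,0,0,0,0,0,0.1197],[-0.9,0,0,0,0,0,0.1197],[-0.9,0,0,0,0,0,0],[-0.9,0,0,0,0,0,0],[-0.9,0,0,0,0,0,0]]'
python3 - <<'E'
from fit import *
T,Sd=snapshot('top'),snapshot('side')
for p in(T,Sd):
    print([(q,np.round(d['location'],1),round(d['conf'],2)) for q in('cassette_red','face_red','bay_red') for d in place_of(p,q)[:2]])
E
python3 go.py 455.1 -130.3 -2.6 97.6
```

```text
time: 64.27
tool_pos: [454.9, -130.1, 103.9]
tcp_rot: [180.0, -0.2, 158.9]
ft_force: [0.3, -0.3, -0.2]
finger_gap: 25.9
grip_force: 44.4
time: 65.27
tool_pos: [455.6, -129.9, 104.8]
tcp_rot: [-179.9, -0.0, 97.8]
ft_force: [0.8, 0.4, 0.2]
finger_gap: 26.0
grip_force: 44.4
[('cassette_red', array([629.3,  11.3,  -1.7]), 0.75), ('face_red', array([617.9, -18.5,   7.9]), 0.59), ('face_red', array([676.8, 129.6,   2.2]), 0.57)]
[('cassette_red', array([628.9,   4.3,   3.2]), 0.48), ('cassette_red', array([457. , 100.7,  -0.6]), 0.43), ('face_red', array([ 459.3, -150.2,  122.8]), 0.69), ('face_red', array([547.7, 111.5,  67.6]), 0.6), ('bay_red', array([ 452.8, -131.6,    9.6]), 0.56)]
pos [ 456.2 -130.2  105.7] rot [180.    0.   97.6] j1,j6 [-22. -30.] gap 26.3 grip 44.4 f [ 0.1 -0.5 -0.9] t 65.6667
shift cm (before turn) [ 5.0000e-03 -1.1000e-01  1.0831e+01] after turn [ 5.0000e-03 -1.1000e-01  1.0831e+01] turn rad 0.0 min rows 1.0
```

```bash

python3 -m handwheel '[[-0.9,0,-0.1,2,0,0,0],[-0.9,0,0,2.5,0,0,0],[-0.9,0,0,2.5,0,0,0],[-0.9,0,0,1.5,0,0,0],[-0.9,0,0,0.8,0,0,0],[-0.9,0,0,0.4,0,0,0],[-0.9,0,0,0.4,0,0,0],[-0.9,0,0,0.3,0,0,0],[-0.9,0,0,0.2,0,0,0],[-0.9,0,0,0.1,0,0,0],[-0.9,0,0,0,0,0,0],[-0.9,0,0,0,0,0,0]]'
python3 -m handwheel '[[-0.9,0,0,0.1,0,0,0],[-0.9,0,0,0,0,0,0]]'
python3 -m handwheel '[[-0.9,0,0,0.1,0,0,0],[-0.9,0,0,0,0,0,0]]'
```

```text
time: 66.67
tool_pos: [455.6, -130.5, -0.9]
tcp_rot: [180.0, 0.0, 97.6]
ft_force: [0.9, 0.5, -0.3]
finger_gap: 26.0
grip_force: 44.4
time: 66.83
tool_pos: [455.3, -130.4, -2.2]
tcp_rot: [180.0, 0.0, 97.6]
ft_force: [0.4, -1.1, -0.7]
finger_gap: 25.9
grip_force: 44.4
time: 67.0
tool_pos: [455.4, -130.4, -2.6]
tcp_rot: [180.0, 0.0, 97.6]
ft_force: [-3.1, 1.5, 8.8]
finger_gap: 26.1
grip_force: 45.4
```

Red touched down at -2.6, its pick height. Releasing, backing away and checking all three.

```bash

python3 -m handwheel '[[-0.9,0,0,-0.05,0,0,0],[0.1,0,0,0,0,0,0],[0.1,0,0,0,0,0,0],[0.1,0,0,0,0,0,0],[0.1,0,0,0,0,0,0],[0.1,0,0,-1,0,0,0],[0.1,0,0,-2,0,0,0],[0.1,0,0,-3,0,0,0],[0.1,0,0,-3,0,0,0],[0.1,0,0,-2,0,0,0],[0.1,2,0,-2,0,0,0],[0.1,3,0,-1,0,0,0]]'
python3 -m handwheel '[[0.1,3,0,0,0,0,0],[0.1,3,0,0,0,0,0],[0.1,3,0,0,0,0,0],[0.1,3,0,0,0,0,0],[0.1,3,0,0,0,0,0],[0.1,3,0,0,0,0,0],[0.1,3,0,0,0,0,0],[0.1,3,0,0,0,0,0],[0.1,2,0,0,0,0,0],[0.1,0,0,0,0,0,0],[0.1,0,0,0,0,0,0]]'
python3 - <<'E'
from fit import *
T,Sd=snapshot('top'),snapshot('side')
for p in(T,Sd):
    for q,n in (('cassette_yellow',(470,-243,14,97)),('cassette_blue',(477,-299,14,277)),('cassette_red',(455,-132,14,277))):
        print(q,[(np.round(d['location'],1),round(d['conf'],2)) for d in place_of(p,q)[:2]])
        m=tmask(p,q,n[:3],12)
        if m is not None: r=fit([(p,m)],CAS,(n[0],n[1],np.radians(n[3])),z=8);print('   ',r[0].round(1),r[1].round(1),r[2])
def ov(p,w,f):
    im=crop(p,w,f)
    for y in(-84,-28,28,84):
        X=place(np.array([[-17,-24,8],[17,-24,8],[17,24,8],[-17,24,8.]])+[0,y,0],(466.5,-215.5,np.radians(7.6)))
        cv2.polylines(im,[((proj(p,X)+.5-w[:2])*f-.5).round().astype(int)],True,(0,0,255),1)
    return im
a=ov(T,(226,210,326,254),8);b=ov(Sd,(195,190,232,255),5).transpose(1,0,2)
b=cv2.resize(np.ascontiguousarray(b),None,fx=1.2,fy=1.2)
h=min(600-a.shape[0],b.shape[0]);c=np.zeros((h,800,3),np.uint8);c[:,:min(800,b.shape[1])]=b[:h,:800]
cv2.imwrite('pics/fin.png',np.vstack([a,c]))
E
```

```text
time: 68.0
tool_pos: [450.3, -82.4, 141.3]
tcp_rot: [179.7, 0.2, 97.4]
ft_force: [1.2, -0.1, 0.6]
finger_gap: 47.4
grip_force: 0.0
time: 68.92
tool_pos: [414.1, 177.7, 137.7]
tcp_rot: [180.0, 0.0, 97.7]
ft_force: [-0.0, -0.7, -0.9]
finger_gap: 46.7
grip_force: 0.0
cassette_yellow [(array([ 473.4, -240.1,    7.2]), 0.49), (array([ 501.4, -476.8,   -0.9]), 0.39)]
    [ 473.6 -240.9   88.8] 20.0 213
cassette_blue [(array([ 479.4, -296.2,    6.3]), 0.66), (array([ 472.8, -300.3,    9.8]), 0.32)]
    [ 478.4 -297.1  277.1] 16.0 158
cassette_red [(array([630.8,  12.3,  -1.5]), 0.81), (array([ 454.2, -132.7,    6.3]), 0.62)]
    [ 456.6 -132.7  278.9] 4.9 183
cassette_yellow [(array([ 470.9, -244.5,    8. ]), 0.45)]
    [ 472.5 -237.7   93.7] 23.2 107
cassette_blue [(array([ 479.3, -298.8,    9.5]), 0.47)]
    [ 477.2 -293.6  274.3] 13.2 160
cassette_red [(array([6.287e+02, 4.000e-01, 2.800e+00]), 0.68), (array([ 460.3, -137. ,    5. ]), 0.51)]
    [ 453.1 -128.2  281.8] 16.6 119
```

View pics/fin.png

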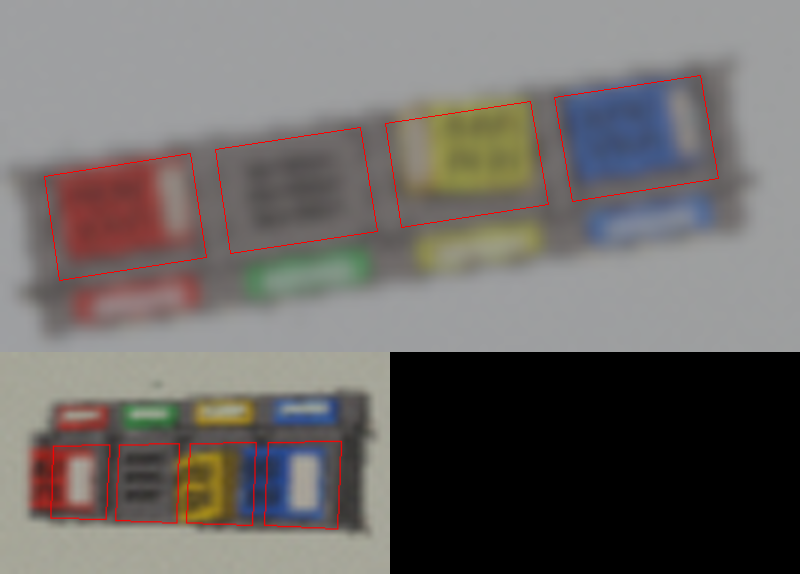

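The view shows red at (115,215) and blue at (635,130) square in their bays. Yellow, at (470,145), has been turned a few degrees towards the back edge, so I'll regrasp it and set it square.

```bash
python3 go.py 471.3 -243.8 135 97.6
```

```text
pos [414.3 176.9 137.2] rot [180.   -0.   97.6] j1,j6 [17.  9.] gap 47.2 grip 0.0 f [ 0.2 -0.5 -0.2] t 69.6167
shift cm (before turn) [-42.453   0.105   0.216] after turn [-42.453   0.084   0.216] turn rad -0.0 min rows 1.0
```

```bash

python3 -m handwheel '[[0.25,-3.5,0.01,0,0,0,0],[0.25,-3.5,0.01,0,0,0,0],[0.25,-3.5,0.01,0,0,0,0],[0.25,-3.5,0.01,0,0,0,0],[0.25,-3.5,0.01,0,0,0,0],[0.25,-3.5,0.01,0,0,0,0],[0.25,-3.5,0.01,0,0,0,0],[0.25,-3.5,0.01,0,0,0,0],[0.25,-3.5,0.01,0,0,0,0],[0.25,-3.5,0.01,0,0,0,0],[0.25,-3.5,0,0,0,0,0],[0.25,-3.5,0,0,0,0,0]]'
python3 -m handwheel '[[0.25,-0.45,0,0,0,0,0],[0.25,0,0,2,0,0,0],[0.25,0,0,2,0,0,0],[0.25,0,0,2,0,0,0],[0.25,0,0,2,0,0,0],[0.25,0,0,0,0,0,0],[0.25,0,0,0,0,0,0],[0.25,0,0,0,0,0,0],[0.25,0,0,0,0,0,0]]'
python3 go.py 471.3 -243.8 -3 97.6
python3 - <<'E'
from fit import *
T,Sd=snapshot('top'),snapshot('side')
for p in(T,Sd): print([(q,np.round(d['location'],1),round(d['conf'],2)) for q in('cassette_yellow','face_yellow') for d in place_of(p,q)[:1]])
E
```

```text
time: 70.62
tool_pos: [470.6, -241.1, 137.1]
tcp_rot: [180.0, 0.0, 97.6]
ft_force: [0.3, 0.6, -0.2]
finger_gap: 53.3
grip_force: 0.0
time: 71.37
tool_pos: [472.5, -244.3, 59.0]
tcp_rot: [179.9, 0.1, 97.6]
ft_force: [0.2, -0.7, -0.2]
finger_gap: 53.6
grip_force: 0.0
pos [ 472.5 -244.3   59. ] rot [1.799e+02 1.000e-01 9.760e+01] j1,j6 [-33. -40.] gap 53.6 grip 0.0 f [ 0.2 -0.7 -0.2] t 71.3667
shift cm (before turn) [ 0.066 -0.109  6.203] after turn [ 0.066 -0.109  6.203] turn rad -0.0 min rows 1.0
[('face_yellow', array([ 702.6, -196.1,    1.9]), 0.33)]
[('cassette_yellow', array([ 474. , -245.7,    7.9]), 0.43), ('face_yellow', array([ 473.4, -228. ,   16.3]), 0.48)]
```

```bash

python3 -m handwheel '[[0.25,0,0,2,0,0,0],[0.25,0,0,2,0,0,0],[0.25,0,0,1.5,0,0,0],[0.25,0,0,0.6,0,0,0],[0.25,0,0,0,0,0,0],[-0.9,0,0,0,0,0,0],[-0.9,0,0,0,0,0,0],[-0.9,0,0,0,0,0,0],[-0.9,0,0,0,0,0,0],[-0.9,0,0,0,0,0,0],[-0.9,0,0,0,0,0,0]]' 30
python3 go.py 470.5 -244.8 -3 97.6
python3 -m handwheel '[[-0.9,0,0,-0.5,0,0,0],[-0.9,0,0,-1,0,0,0],[-0.9,0,0,-1.5,0,0,0],[-0.9,0,0,0,0,0,0],[-0.9,0,0,0,0,0,0],[-0.9,0,0,0,0,0,0],[-0.9,0,0,0,0,0,0]]' 45
python3 go.py 470.3 -244.8 -3 97.6
python3 - <<'E'
from fit import *
Sd=snapshot('side');T=snapshot('top')
for p in(T,Sd): print([(q,np.round(d['location'],1),round(d['conf'],2)) for q in('cassette_yellow','face_yellow') for d in place_of(p,q)[:1]])
m=tmask(Sd,'cassette_yellow',(470,-243,45),15)
if m is not None: print(fit([(Sd,m)],CAS,(470,-243,np.radians(97)),z=sense()['tool_pos'][2]+11.5))
E
```

```text
time: 72.58
tool_pos: [472.4, -244.4, -2.3]
tcp_rot: [179.9, 0.1, 97.6]
ft_force: [-0.8, 0.0, 5.9]
finger_gap: 26.8
grip_force: 29.7
pos [ 472.4 -244.4   -2.3] rot [1.799e+02 1.000e-01 9.760e+01] j1,j6 [-33. -40.] gap 26.8 grip 29.7 f [-0.8  0.   5.9] t 72.5833
shift cm (before turn) [-0.015 -0.195  0.07 ] after turn [-0.015 -0.195  0.07 ] turn rad -0.0 min rows 1.0
time: 73.17
tool_pos: [470.7, -243.4, 25.4]
tcp_rot: [-179.9, -0.0, 97.6]
ft_force: [0.3, 0.0, 0.1]
finger_gap: 26.1
grip_force: 43.9
pos [ 470.7 -243.4   25.4] rot [-179.9   -0.    97.6] j1,j6 [-33. -40.] gap 26.1 grip 43.9 f [0.3 0.  0.1] t 73.1667
shift cm (before turn) [-0.137 -0.06   2.842] after turn [-0.137 -0.06   2.842] turn rad -0.0 min rows 1.0
[('cassette_yellow', array([ 6.744e+02,  1.284e+02, -3.000e-01]), 0.33)]
[('cassette_yellow', array([ 469.7, -244.6,   34.8]), 0.63), ('face_yellow', array([ 473. , -228.5,   43.3]), 0.57)]
(array([ 469.33827572, -244.71466583,   94.1332    ]), np.float64(16.607520184544406), np.int64(116))
```

```bash

python3 -m handwheel '[[-0.9,0.08,0,0.8,0,0,0],[-0.9,0,0,0.7,0,0,0],[-0.9,0,0,0.5,0,0,0],[-0.9,0,0,0.4,0,0,0],[-0.9,0,0,0.2,0,0,0],[-0.9,0,0,0,0,0,0],[-0.9,0,0,0,0,0,0]]'
python3 -m handwheel '[[-0.9,0,0,0.12,0,0,0],[-0.9,0,0,0,0,0,0]]'
python3 -m handwheel '[[-0.9,0,0,0.1,0,0,0],[-0.9,0,0,0,0,0,0]]'
```

```text
time: 74.1
tool_pos: [470.5, -242.6, -0.3]
tcp_rot: [-179.9, -0.0, 97.6]
ft_force: [-1.4, -0.1, -0.6]
finger_gap: 26.1
grip_force: 43.8
time: 74.27
tool_pos: [470.8, -242.9, -1.1]
tcp_rot: [-180.0, -0.0, 97.6]
ft_force: [-3.4, 0.2, 1.3]
finger_gap: 25.8
grip_force: 44.0
time: 74.43
tool_pos: [470.9, -242.9, -2.0]
tcp_rot: [-180.0, -0.0, 97.6]
ft_force: [-4.4, -0.3, 1.4]
finger_gap: 25.8
grip_force: 44.1
```

A side force of -4 N in x points to the back nubs. Shifting 1–1.5 mm towards the tabs.

```bash

python3 -m handwheel '[[-0.9,0,0,-0.15,0,0,0],[-0.9,0,-0.1,0,0,0,0],[-0.9,0,0,0,0,0,0],[-0.9,0,0,0,0,0,0]]'
python3 -m handwheel '[[-0.9,0,-0.05,0.15,0,0,0],[-0.9,0,0,0,0,0,0],[-0.9,0,0,0,0,0,0]]'
python3 -m handwheel '[[-0.9,0,0,0.1,0,0,0],[-0.9,0,0,0,0,0,0]]'
```

```text
time: 74.77
tool_pos: [470.6, -243.2, -0.2]
tcp_rot: [179.9, 0.0, 97.6]
ft_force: [-1.2, 1.1, -0.3]
finger_gap: 25.7
grip_force: 44.2
time: 75.02
tool_pos: [470.0, -243.2, -1.9]
tcp_rot: [180.0, 0.0, 97.6]
ft_force: [-0.4, -0.5, -0.4]
finger_gap: 26.2
grip_force: 44.3
time: 75.18
tool_pos: [470.1, -243.3, -2.2]
tcp_rot: [180.0, 0.0, 97.6]
ft_force: [-3.4, 2.2, 7.5]
finger_gap: 26.2
grip_force: 45.3
```

```bash

python3 -m handwheel '[[-0.9,0,0,-0.2,0,0,0],[-0.9,0,-0.1,0,0,0,0],[-0.9,0,0,0.1,0,0,0],[-0.9,0,0,0.07,0,0,0],[-0.9,0,0,0,0,0,0],[-0.9,0,0,0,0,0,0]]'
python3 -m handwheel '[[0.1,0,0,0,0,0,0],[0.1,0,0,0,0,0,0],[0.1,0,0,0,0,0,0],[0.1,0,0,0,0,0,0],[0.1,0,0,0,0,0,0],[0.1,0,0,-1,0,0,0],[0.1,0,0,-2,0,0,0],[0.1,0,0,-3,0,0,0],[0.1,0,0,-3,0,0,0],[0.1,0,0,-3,0,0,0],[0.1,2,0,-2,0,0,0],[0.1,3,0,0,0,0,0]]'
python3 -m handwheel '[[0.1,3,0,0,0,0,0],[0.1,3,0,0,0,0,0],[0.1,3,0,0,0,0,0],[0.1,3,0,0,0,0,0],[0.1,3,0,0,0,0,0],[0.1,3,0,0,0,0,0],[0.1,3,0,0,0,0,0],[0.1,3,0,0,0,0,0],[0.1,3,0,0,0,0,0],[0.1,3,0,0,0,0,0],[0.1,3,0,0,0,0,0],[0.1,3,0,0,0,0,0]]'
python3 -m handwheel '[[0.1,3,0,0,0,0,0],[0.1,0,0,0,0,0,0],[0.1,0,0,0,0,0,0]]'
python3 - <<'E'
from fit import *
T,Sd=snapshot('top'),snapshot('side')
for p,zs in((T,(8,)),(Sd,(8,))):
    for q,n in (('cassette_yellow',(470,-243,14,97)),('cassette_blue',(477,-299,14,277)),('cassette_red',(455,-132,14,277))):
        print(q,[(np.round(d['location'],1),round(d['conf'],2)) for d in place_of(p,q)[:2]])
        m=tmask(p,q,n[:3],12)
        if m is not None: r=fit([(p,m)],CAS,(n[0],n[1],np.radians(n[3])),z=8);print('   ',r[0].round(1),r[1].round(1),r[2])
# colour-only yaw from top: minAreaRect of the saturated lid
hsv=cv2.cvtColor(T['image'],cv2.COLOR_RGB2HSV)
for nm,(x,y) in dict(y=(470,-243),b=(477,-298),r=(455,-132)).items():
    u,v=proj(T,np.array([[x,y,22.]]))[0]; f=12
    up=cv2.resize(T['image'],None,fx=f,fy=f,interpolation=cv2.INTER_CUBIC) if nm=='y' else up
    uh=cv2.cvtColor(up,cv2.COLOR_RGB2HSV); w=np.s_[int((v-7)*f):int((v+5.5)*f),int((u-11)*f):int((u+11)*f)]
    m=(uh[w][...,1]>70).astype(np.uint8); c=max(cv2.findContours(m,0,2)[0],key=cv2.contourArea)
    print(nm,cv2.minAreaRect(c))
E
```

```text
time: 75.68
tool_pos: [468.9, -243.4, -2.2]
tcp_rot: [180.0, 0.0, 97.6]
ft_force: [-2.5, 1.4, 7.6]
finger_gap: 25.9
grip_force: 45.3
time: 76.68
tool_pos: [465.3, -196.6, 144.2]
tcp_rot: [179.5, 0.4, 97.4]
ft_force: [1.9, 0.6, 0.3]
finger_gap: 47.2
grip_force: 0.0
time: 77.68
tool_pos: [414.3, 164.7, 138.2]
tcp_rot: [179.9, -0.0, 97.6]
ft_force: [0.9, -0.2, 0.6]
finger_gap: 46.9
grip_force: 0.0
time: 77.93
tool_pos: [410.3, 194.2, 138.0]
tcp_rot: [180.0, -0.0, 97.8]
ft_force: [0.2, -0.8, -0.1]
finger_gap: 46.7
grip_force: 0.0
cassette_yellow [(array([ 470.5, -242.1,   11.7]), 0.64), (array([ 6.773e+02,  1.314e+02, -5.000e-01]), 0.39)]
    [ 469.3 -242.5   93.9] 4.6 187
cassette_blue [(array([ 481.9, -297.3,    5.1]), 0.65)]
    [ 478.2 -297.9  278.7] 7.8 170
cassette_red [(array([ 452.5, -133.5,    9.4]), 0.74), (array([629.5,   8.5,  -0.7]), 0.56)]
    [ 456.  -133.2  278.5] 5.0 185
cassette_yellow [(array([ 467.4, -241.5,    7.5]), 0.53)]
    [ 467.  -238.    97.7] 28.8 98
cassette_blue [(array([ 478.4, -299. ,    7.6]), 0.59), (array([458. , 106.1,   5.7]), 0.44)]
    [ 475.8 -293.7  273.5] 13.0 174
cassette_red [(array([ 7.024e+02, -1.982e+02, -7.000e-01]), 0.69), (array([ 459.5, -136.5,    5.2]), 0.48)]
    [ 453.9 -127.9  277.8] 24.5 96
y ((148.3218994140625, 83.90972900390625), (136.80123901367188, 176.27976989746094), 87.44384765625)
b ((113.04054260253906, 84.74324798583984), (135.9579620361328, 159.3026123046875), 80.53767395019531)
r ((137.32177734375, 82.94561767578125), (142.2362823486328, 197.35598754882812), 80.40686798095703)
```

```bash
cat > yaw.py <<'E'
from fit import *
P=[snapshot('top') for _ in range(3)]
im=np.mean([p['image'].astype(float) for p in P],0); T=P[0]
S8=cv2.resize(im.astype(np.float32),None,fx=8,fy=8,interpolation=cv2.INTER_CUBIC)
ref=None
for nm,(x,y),s in(('r',(455,-132),1),('y',(469.5,-243),-1),('b',(477,-298),1)):
    # rectified patch in rack axes at lid height: 0.5 mm/px
    a=np.radians(7.6); gx,gy=np.meshgrid(np.arange(-24,24.1,.5),np.arange(-32,32.1,.5),indexing='ij')
    X=np.stack([x+gx*np.cos(a)-gy*np.sin(a),y+gx*np.sin(a)+gy*np.cos(a),np.full_like(gx,22)],-1).reshape(-1,3)
    uv=((proj(T,X)+.5)*8-.5).astype(np.float32).reshape(gx.shape+(2,))
    pt=cv2.remap(S8,uv[...,0],uv[...,1],cv2.INTER_LINEAR)
    ch=pt.max(2)-pt.min(2)   # chroma
    # long edges: for each column (own y) within the lid, 50% crossing from centre outwards
    for sg in(-1,1):
        pts=[]
        for j in range(0,ch.shape[1]):
            yy=gy[0,j]
            if not(-12<yy<9 if s==1 else -12<yy<9): continue
            col=ch[:,j]; mid=np.median(col[40:57]); k=48
            rng=range(40 if sg<0 else 57,0 if sg<0 else 96,sg)
            e=[i for i in rng if col[i]<.5*mid]
            if e: pts.append((yy,gx[e[0],0]))
        pts=np.array(pts); f=np.polyfit(pts[:,0],pts[:,1],1); print(nm,'edge',sg,'slope deg',round(float(np.degrees(np.arctan(-f[0]))),1),'x at 0',round(float(f[1]),1),len(pts))
E
python3 yaw.py
```

```text
r edge -1 slope deg 0.6 x at 0 -13.1 41
r edge 1 slope deg 0.0 x at 0 17.0 41
y edge -1 slope deg -2.4 x at 0 -14.9 41
y edge 1 slope deg -5.1 x at 0 16.2 41
b edge -1 slope deg 2.1 x at 0 -12.7 41
b edge 1 slope deg 0.2 x at 0 17.2 41
```

Yellow is inside its bay but about 4° off square. To be sure it lies flat on the floor and not on a nub, I'll probe its lid gently on both sides with closed fingertips.

```bash

python3 go.py 478.9 -241.7 60 97.6
python3 -m handwheel '[[-1,-3.6,0.105,0,0,0,0],[-1,-3.6,0.105,0,0,0,0],[-1,-3.6,0.105,0,0,0,0],[-1,-3.6,0.105,0,0,0,0],[-1,-3.6,0.105,0,0,0,0],[-1,-3.6,0.105,0,0,0,0],[-1,-3.6,0.105,0,0,0,0],[-1,-3.6,0.105,0,0,0,0],[-1,-3.6,0.105,0,0,0,0],[-1,-3.6,0.105,0,0,0,0],[-1,-3.6,0,0,0,0,0],[-1,-3.6,0,0,0,0,0]]'
python3 go.py 478.9 -241.7 15 97.6
```

```text
pos [410.7 192.9 137.3] rot [180.   -0.   97.6] j1,j6 [19. 11.] gap 46.9 grip 0.0 f [ 0.1 -0.5 -0.3] t 78.7833
shift cm (before turn) [-43.985   1.03    7.726] after turn [-43.985   1.015   7.726] turn rad -0.0 min rows 1.0
time: 79.78
tool_pos: [478.0, -235.8, 137.2]
tcp_rot: [180.0, 0.0, 97.6]
ft_force: [0.2, 0.5, -0.0]
finger_gap: 0.3
grip_force: 0.0
pos [ 478.  -235.8  137.2] rot [180.    0.   97.6] j1,j6 [-32. -39.] gap 0.3 grip 0.0 f [ 0.2  0.5 -0. ] t 79.7833
shift cm (before turn) [-5.9600e-01  8.0000e-03  1.2224e+01] after turn [-5.9600e-01  7.0000e-03  1.2224e+01] turn rad -0.0 min rows 1.0
```

```bash

python3 -m handwheel '[[-1,-0.7,0,0,0,0,0],[-1,0,0,3,0,0,0],[-1,0,0,3,0,0,0],[-1,0,0,3,0,0,0],[-1,0,0,2.2,0,0,0],[-1,0,0,0.9,0,0,0],[-1,0,0,0,0,0,0],[-1,0,0,0,0,0,0],[-1,0,0,0,0,0,0]]'
python3 -m handwheel '[[-1,0,0,0.2,0,0,0],[-1,0,0,0,0,0,0],[-1,0,0,0,0,0,0]]'
python3 -m handwheel '[[-1,0,0,0.2,0,0,0],[-1,0,0,0,0,0,0],[-1,0,0,0,0,0,0]]'
python3 -m handwheel '[[-1,0,0,0.2,0,0,0],[-1,0,0,0,0,0,0],[-1,0,0,0,0,0,0]]'
```

```text
time: 80.53
tool_pos: [480.4, -241.6, 18.3]
tcp_rot: [179.9, 0.1, 97.6]
ft_force: [-0.1, -0.7, 1.1]
finger_gap: 0.1
grip_force: 0.0
time: 80.78
tool_pos: [479.7, -241.2, 15.3]
tcp_rot: [179.9, 0.1, 97.6]
ft_force: [-0.3, -0.5, 0.3]
finger_gap: 0.6
grip_force: 0.0
time: 81.03
tool_pos: [478.9, -240.8, 12.2]
tcp_rot: [-180.0, -0.0, 97.6]
ft_force: [-0.3, -0.8, 0.6]
finger_gap: 0.1
grip_force: 0.0
time: 81.28
tool_pos: [478.8, -240.7, 10.0]
tcp_rot: [-180.0, -0.0, 97.6]
ft_force: [0.1, 0.3, -1.1]
finger_gap: -0.5
grip_force: 0.0
```

```bash

python3 -m handwheel '[[-1,0,0,0.3,0,0,0],[-1,0,0,0.2,0,0,0],[-1,0,0,0,0,0,0]]'
python3 -m handwheel '[[-1,0,0,0.1,0,0,0],[-1,0,0,0.1,0,0,0],[-1,0,0,0,0,0,0]]'
python3 -m handwheel '[[-1,0,0,0.1,0,0,0],[-1,0,0,0,0,0,0]]'
python3 -m handwheel '[[-1,0,0,0.1,0,0,0],[-1,0,0,0,0,0,0]]'
```

```text
time: 81.53
tool_pos: [478.6, -240.6, 4.6]
tcp_rot: [-180.0, -0.0, 97.6]
ft_force: [-0.9, 0.0, -0.8]
finger_gap: -0.4
grip_force: 0.0
time: 81.78
tool_pos: [478.9, -240.8, 3.0]
tcp_rot: [-180.0, -0.0, 97.6]
ft_force: [0.5, 0.3, -0.1]
finger_gap: -0.3
grip_force: 0.0
time: 81.95
tool_pos: [478.9, -240.8, 2.1]
tcp_rot: [-180.0, -0.0, 97.6]
ft_force: [-0.9, 0.3, 0.5]
finger_gap: -0.2
grip_force: 0.0
time: 82.12
tool_pos: [479.2, -240.9, 1.6]
tcp_rot: [180.0, 0.0, 97.6]
ft_force: [-1.1, 0.5, 2.4]
finger_gap: 0.1
grip_force: 1.2
```

```bash

python3 -m handwheel '[[-1,0,0,-1,0,0,0],[-1,0,-1,0,0,0,0],[-1,0,-1,0,0,0,0],[-1,0,0,0.5,0,0,0],[-1,0,0,0.25,0,0,0],[-1,0,0,0,0,0,0],[-1,0,0,0,0,0,0]]'
python3 -m handwheel '[[-1,0,0,0.1,0,0,0],[-1,0,0,0,0,0,0]]'
python3 -m handwheel '[[-1,0,0,0.1,0,0,0],[-1,0,0,0,0,0,0]]'
python3 -m handwheel '[[-1,0,0,0.08,0,0,0],[-1,0,0,0,0,0,0]]'
```

```text
time: 82.7
tool_pos: [458.8, -243.3, 3.2]
tcp_rot: [-180.0, -0.0, 97.6]
ft_force: [0.1, -0.3, 0.3]
finger_gap: -0.1
grip_force: 0.0
time: 82.87
tool_pos: [459.2, -243.4, 2.6]
tcp_rot: [-180.0, -0.0, 97.6]
ft_force: [-0.3, 0.2, 1.3]
finger_gap: 0.3
grip_force: 0.0
time: 83.03
tool_pos: [459.2, -243.4, 1.6]
tcp_rot: [-180.0, -0.0, 97.6]
ft_force: [0.4, 0.2, 0.2]
finger_gap: 0.3
grip_force: 0.0
time: 83.2
tool_pos: [459.3, -243.5, 1.6]
tcp_rot: [-180.0, -0.0, 97.6]
ft_force: [-2.9, 2.2, 6.6]
finger_gap: -0.0
grip_force: 3.4
```

Both sides touch at the same height, which puts the lid at about 22 mm, so yellow is flat on the bay floor. Retreating for a last check.

```bash

python3 -m handwheel '[[-1,0,0,-1,0,0,0],[-1,0,0,-3,0,0,0],[-1,0,0,-3,0,0,0],[-1,0,0,-3,0,0,0],[-1,0,0,-3,0,0,0],[-1,3,0,0,0,0,0],[-1,3.5,0,0,0,0,0],[-1,3.5,0,0,0,0,0],[-1,3.5,0,0,0,0,0],[-1,3.5,0,0,0,0,0],[-1,3.5,0,0,0,0,0],[-1,3.5,0,0,0,0,0]]'
python3 -m handwheel '[[-1,3.5,0,0,0,0,0],[-1,3.5,0,0,0,0,0],[-1,3.5,0,0,0,0,0],[-1,3.5,0,0,0,0,0],[-1,3.5,0,0,0,0,0],[-1,0,0,0,0,0,0],[-1,0,0,0,0,0,0],[-1,0,0,0,0,0,0]]'
python3 yaw.py; python3 - <<'E'
from fit import *
T,Sd=snapshot('top'),snapshot('side')
for p in(T,Sd):
    for q in('cassette_yellow','cassette_blue','cassette_red','cassette_green','beaker_50','vial_5','flask_100','petri_dish'):
        print(q,[(np.round(d['location']).astype(int).tolist(),round(d['conf'],2)) for d in place_of(p,q)[:2]])
E
```

```text
time: 84.2
tool_pos: [427.2, -4.2, 131.7]
tcp_rot: [179.9, 0.0, 97.6]
ft_force: [1.3, 0.8, 0.0]
finger_gap: -0.0
grip_force: 0.0
time: 84.87
tool_pos: [404.4, 167.8, 131.3]
tcp_rot: [180.0, 0.0, 97.7]
ft_force: [-0.9, 1.0, 0.8]
finger_gap: 0.1
grip_force: 0.0
r edge -1 slope deg 0.7 x at 0 -13.2 41
r edge 1 slope deg 0.0 x at 0 17.0 41
y edge -1 slope deg -3.0 x at 0 -15.0 41
y edge 1 slope deg -5.3 x at 0 16.2 41
b edge -1 slope deg 1.8 x at 0 -12.7 41
b edge 1 slope deg 0.3 x at 0 17.2 41
cassette_yellow [([470, -241, 9], 0.52)]
cassette_blue [([478, -298, 5], 0.43)]
cassette_red [([630, 10, -2], 0.87), ([452, -136, 10], 0.49)]
cassette_green []
beaker_50 [([677, 133, -1], 0.68), ([459, 101, 15], 0.16)]
vial_5 [([711, -25, -1], 0.41)]
flask_100 [([500, -478, -1], 0.86), ([454, -131, 6], 0.18)]
petri_dish [([703, -198, 2], 0.74)]
cassette_yellow [([468, -242, 7], 0.55)]
cassette_blue [([480, -299, 6], 0.72)]
cassette_red [([629, 6, 6], 0.69), ([460, -134, 6], 0.59)]
cassette_green []
beaker_50 [([677, 124, -3], 0.54)]
vial_5 [([710, -27, -2], 0.47)]
flask_100 [([496, -481, -2], 0.84)]
petri_dish [([704, -196, 3], 0.49)]
```

```bash
python3 -c "from bench import hand_in;print(hand_in())"
```

```text
the job is handed in; nothing more can be done
None
```

I marked yellow, blue and then the smaller red and put each in the bay of its own colour, with no green cassette on the bench; yellow shifted in its bay, so I reset it (flat by probing, about 4° off square), the glassware reads unmoved, and the job is handed in (no verdict returned).

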